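Close the split tube-clamp jaws, each on its own half

TASK

Two split tube-clamp jaws of a welding fixture have come apart: the two back halves are bolted to the bench and the two front halves, each with a square lug to hold it by, lie loose in front of them. Each loose half fits cleanly with only one of the fixed ones, so look at the tongue and groove in the parting faces, put each loose half against its original partner flat on the bench, and close it fully, so that the tongues are home, the faces meet without a gap and the two half bores make one round hole. Let go of both and leave the bolt and the nut that lie between them where they are.

Things in the scene. Friction and masses are not known exactly. Their poses are not given: they have to be found in the camera images.
- mount_a: Fixed steel half bolted to the bench, 84 (y) x 40 (x 0 to 40) x 26 mm high, dark flange behind (to x 64, 17 high). Origin: middle of its parting face, bench height. The face looks to its -x, towards the robot give or take 0.3 rad. Half bore radius 12 in the middle of the face; groove on the left (+y) side, tongue on the right (-y) side. Mates only with jaw_a: closed, both origins and all axes coincide.
- mount_tongue_a (a point): Middle of the tip of mount_a's tongue, at x -12, y -27, z 13 in its frame. The tongue stands 12 mm out of the face, full height, 20 wide at the root, 12 at the tip. The groove, centred at y +27, is 22 wide at the face, 14 at its bottom, 14 deep.
- jaw_a: Loose steel half upright on the bench, 0.3 to 0.5 kg, 84 (y) x 40 (x -40 to 0) x 26 mm high. Origin: middle of its parting face, at its underside; the face looks to its +x. Half bore radius 12 in the middle; tongue on its left (+y) side, groove on its right (-y) side. Closed, the faces touch and the tongues have 1.2 play to either side. Held by the lug on top (point lug_a).
- jaw_tongue_a (a point): Middle of the tip of jaw_a's tongue, at x +12, y +27, z 13 in its frame. The tongue stands 12 mm out of the face, full height, 20 wide at the root, 12 at the tip. The groove, centred at y -27, is 22 wide at the face, 14 at its bottom, 14 deep.
- lug_a (a point): Centre of the top of jaw_a's square dark lug, 20 x 20 and 30 mm high, sides along the jaw's x and y; at x -26, y 0, z 56 in the jaw's frame, so the lug spans 26 to 56 above its underside.
- mount_b: Fixed steel half bolted to the bench, 84 (y) x 40 (x 0 to 40) x 26 mm high, dark flange behind (to x 64, 17 high). Origin: middle of its parting face, bench height. The face looks to its -x, towards the robot give or take 0.3 rad. Half bore radius 12 in the middle of the face; groove on the right (-y) side, tongue on the left (+y) side. Mates only with jaw_b: closed, both origins and all axes coincide.
- mount_tongue_b (a point): Middle of the tip of mount_b's tongue, at x -12, y +27, z 13 in its frame. The tongue stands 12 mm out of the face, full height, 20 wide at the root, 12 at the tip. The groove, centred at y -27, is 22 wide at the face, 14 at its bottom, 14 deep.
- jaw_b: Loose steel half upright on the bench, 0.3 to 0.5 kg, 84 (y) x 40 (x -40 to 0) x 26 mm high. Origin: middle of its parting face, at its underside; the face looks to its +x. Half bore radius 12 in the middle; tongue on its right (-y) side, groove on its left (+y) side. Closed, the faces touch and the tongues have 1.2 play to either side. Held by the lug on top (point lug_b).
- jaw_tongue_b (a point): Middle of the tip of jaw_b's tongue, at x +12, y -27, z 13 in its frame. The tongue stands 12 mm out of the face, full height, 20 wide at the root, 12 at the tip. The groove, centred at y +27, is 22 wide at the face, 14 at its bottom, 14 deep.
- lug_b (a point): Centre of the top of jaw_b's square dark lug, 20 x 20 and 30 mm high, sides along the jaw's x and y; at x -26, y 0, z 56 in the jaw's frame, so the lug spans 26 to 56 above its underside.
- hex_bolt: Bystander: hexagon bolt 27 x 70 x 24 mm lying between the loose jaws, its length along its y. Origin under its centre.
- hex_nut: Bystander: hexagon nut 24 x 27 x 13 mm lying between the fixed jaws. Origin under its centre.

How it is judged (in metres and radians):
At the end, for the whole second after the job is handed in: Each loose jaw is closed on the fixed jaw with the matching tongue and groove: parting faces within 2.5 mm of touching, less than 3 mm off sideways, square to within 0.05 rad, the right way round, flat on the bench (within 3 mm in height, tilted less than 0.05 rad) and at rest (x of jaw_a in the frame of mount_a between -0.0025 and 0.0025 m and y of jaw_a in the frame of mount_a between -0.003 and 0.003 m and height (world z) of each of jaw_a, jaw_b below 0.003 m and angle between each of jaw_a, jaw_b's own z axis and vertical below 0.05 rad and angle between the x axis of jaw_a and the x axis of mount_a, either way round below 0.05 rad and x of lug_a in the frame of mount_a below -0.02 m and linear speed of each of jaw_a, jaw_b below 0.01 m/s and x of jaw_b in the frame of mount_b between -0.0025 and 0.0025 m and y of jaw_b in the frame of mount_b between -0.003 and 0.003 m and angle between the x axis of jaw_b and the x axis of mount_b, either way round below 0.05 rad and x of lug_b in the frame of mount_b below -0.02 m).
It fails at once if the bolt is moved more than 25 mm (distance of hex_bolt from where it was at the start of the episode above 0.025 m).
It fails at once if the nut is moved more than 25 mm (distance of hex_nut from where it was at the start of the episode above 0.025 m).
It also fails if it takes over 45 s, if anything falls off the work surface, if the arm or the gripper's body presses on something with over 40 N, if the wrist force passes 120 N, or if a joint passes its speed limit or range.

ROBOT

A 7-joint arm with a two-finger parallel gripper is mounted at the origin on a cart in front of the work surface, level with it; the furniture and walls round the work are solid. World frame = base frame: x ahead of the robot, y to its left, z up, the work surface at z = 0. Lengths are in mm, angles in degrees, forces in N, time in s.
With the tool pointing down it reaches from about 400 to 900 mm from the base axis. Payload 5.6 kg.
Tool frame: the origin (TCP) lies midway between the tips of the shut fingers; the grasp point (between the pads) lies 19 mm behind it (bot.grip_point_offset is the distance from the TCP to the grasp point, in mm); z points along the fingers, y is the direction in which the jaws open and shut (so a half turn about z gives the same grasp; the last joint's range is limited). The gripper opens to 92 mm and grips with 3 to 60 N. Pads are 20 mm wide; open, the fingers measure 128 mm over their backs; the gripper's body (75 mm by 189 mm) begins 69 mm behind the grasp point.
Start: joints at [-69.5, 26.786, -0.665, 91.828, 0.344, 61.387, -3.226], TCP at [253.641, 598.477, 214.592] pointing down, gripper open.
Joint ranges: [-144.91, 144.91], [-17.63, 115.5], [-89.93, 88.59], [15.96, 139.68], [-74.01, 254.01], [8.47, 105.57], [-167.45, 167.45]. Speed limits (degrees/s): [147.25, 147.25, 180, 180, 180, 180, 180].

INTERFACE

Orientations are given as [roll, pitch, yaw] about the fixed x, y, z axes, in that order (R = Rz(yaw) Ry(pitch) Rx(roll)).
In Python, from plant import bot, viewer gives the robot as it stands.
- The arm moves only by the shell command python3 -m crank 'ROWS' [FORCE]. ROWS is JSON, a list of rows, each an object of numbers: "grip": the closure in counts, from 0 (fully open) to 255 (shut); "x", "y", "z": the shift along the tool's x, y, z in mm; "ax", "ay", "az": the turn, a rotation vector about the tool's x, y, z in degrees. A call has 1 to 10 rows; each row shifts and turns the commanded pose from where the row before left it, along the tool's axes as they then stand; what a row does not reach is not made up. A row lasts 1/12 s, in which the tool goes at most 41.7 mm and 7.16 degrees, less where a joint would pass 70% of its speed; a pose out of reach is approached as far as the arm can. A call with a gripper value outside its range is refused whole. The fingers move at their own pace and stop on an object; FORCE is the grip in N (left out, the last holds). Time passes only in rows, so rows that do not move let the fingers close. It gives the time, the measured TCP pose, the force and the opening at its end, in the units of the state.
- bot.sense(): the state, without advancing time (a new reading comes with each control period).
- viewer.get_image(name): name is "scene" or "top" or "wrist"; returns a dict with "pixels" (480x640x3 uint8, red, green, blue), "fx", "fy", "cx", "cy" (pixels), "rvec" (rotation vector, rad) and "tvec" (3), from world to camera coordinates, as OpenCV has them. Camera axes: x right, y down, z forward; pixel columns grow to the right and rows downward; lengths in mm; the calibration is good to about 2 mm. A picture is of the moment at which its call begins. There is no depth.
- bot.hand_in(): hands the job in, once; it reports no verdict.
The state is a dict: "time_s": time; "joint_pos": joint angles; "qvel": joint speeds; "effort": joint torques, N m; "tcp_pos": TCP position; "tool_rot": TCP orientation; "force": force on the tool from outside, world axes, zero at the start; "torque": the same for the moment, N m; "grip_width": finger opening in mm.
Only numpy, scipy, OpenCV 4.12 (cv2) and the standard library are available. Lean on these libraries where they do the work, as an engineer would, in place of code of your own. Each camera call takes 0.05 s, during which the arm holds its last target.

## Working session

There is one attempt and no reset: what is moved stays moved. The work goes in short steps, Python scripts to look and compute and a shell command to move; the robot and the scene stay as the last step left them, time stands still between calls to the robot, and variables do not carry over. Pictures are saved under pics/ and viewed, and the job is handed in when it is done.

```bash
ls; mkdir -p pics; python3 - <<'E'
from plant import bot, viewer
import cv2
print(bot.sense())
for n in ["scene","top","wrist"]:
    d=viewer.get_image(n); cv2.imwrite(f"pics/{n}0.png",d["pixels"][:,:,::-1]); print(n,{k:v for k,v in d.items() if k!="pixels"})
E
```

```text
pics
{'time_s': 0.0, 'joint_pos': array([-69.49887473,  26.83663962,  -0.66590417,  91.87807014,
         0.34608486,  61.38476408,  -3.22710195]), 'qvel': array([-0.04064267, -0.06345606, -0.04835188, -0.07025817,  0.01499608,
        0.03726283,  0.01500205]), 'effort': array([ 5.15815282e-04, -5.20582151e+01, -1.22161585e-02, -2.43732136e+01,
       -5.66569786e-02,  1.75625930e-02,  1.62090305e-04]), 'tcp_pos': array([253.45653661, 597.95112593, 213.65370139]), 'tool_rot': array([-1.79902836e+02,  8.39688210e-03,  1.57032234e+02]), 'force': array([0.40186561, 0.20425259, 0.00804666]), 'torque': array([-0.00588003, -0.03170754, -0.0132141 ]), 'grip_width': 91.46567383294635}
scene {'fx': 474.483345343979, 'fy': 474.483345343979, 'cx': 314.4510512638916, 'cy': 234.10722411046734, 'rvec': array([ 2.05609251, -0.58657644,  0.32216892]), 'tvec': array([-470.44892115,  224.08204215,  647.80482318])}
top {'fx': 467.55644237625694, 'fy': 467.55644237625694, 'cx': 317.76732312761845, 'cy': 242.5547648831883, 'rvec': array([ 2.30463296, -1.88551986,  0.19765168]), 'tvec': array([-102.25372074,  579.74388488,  812.10496407])}
wrist {'fx': 411.3051424619742, 'fy': 411.3051424619742, 'cx': 311.9861796868822, 'cy': 238.41860501504064, 'rvec': array([-2.4136889 , -1.60020264, -0.22639724]), 'tvec': array([-649.80764711,  -31.1887337 ,  390.91431105])}
```

View pics/scene0.png

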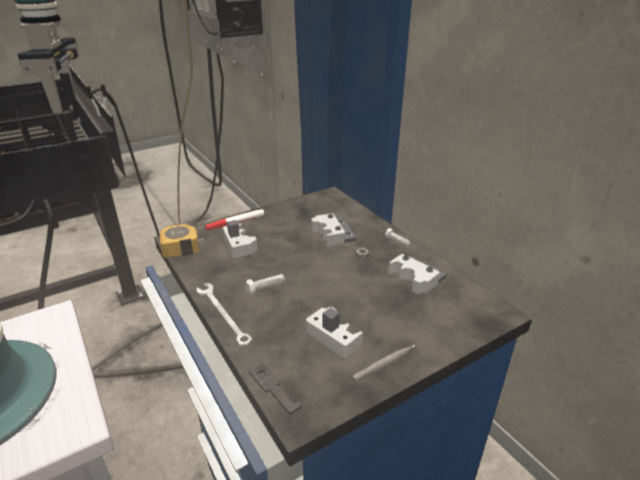

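View pics/top0.png

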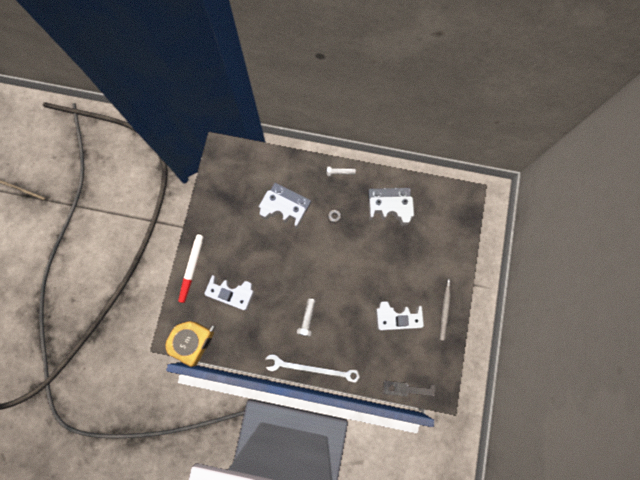

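View pics/wrist0.png

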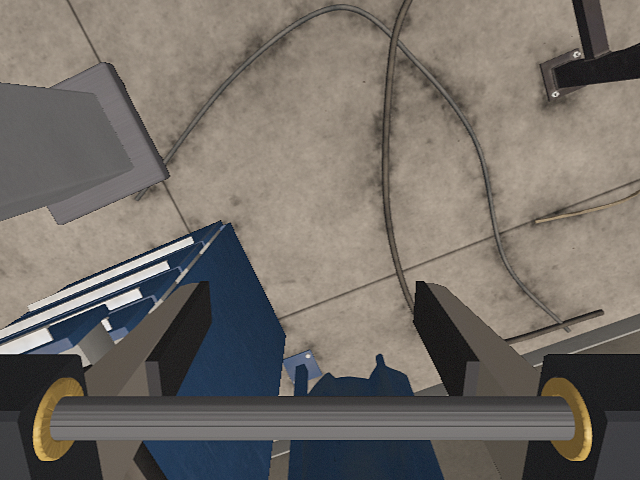

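The robot stands at the bottom of the top view. Fixed jaws are at about (285,203) and (390,205), loose ones at about (229,292) and (400,317). Next I enlarge these.

```bash
cat > h.py <<'E'
import numpy as np, cv2
from plant import bot, viewer
def get(n): return viewer.get_image(n)
def ray(d,u,v,z):
    R=cv2.Rodrigues(np.array(d["rvec"]))[0]; t=np.array(d["tvec"])
    c=-R.T@t; w=R.T@np.array([(u-d["cx"])/d["fx"],(v-d["cy"])/d["fy"],1.])
    return c+w*(z-c[2])/w[2]
def proj(d,P):
    R=cv2.Rodrigues(np.array(d["rvec"]))[0]; p=R@np.array(P,float)+d["tvec"]
    return d["fx"]*p[0]/p[2]+d["cx"], d["fy"]*p[1]/p[2]+d["cy"]
E
python3 - <<'E'
from h import *
d=get("top"); im=d["pixels"][:,:,::-1].copy()
t=[im[y-35:y+35,x-45:x+45] for x,y in [(285,203),(390,205),(229,292),(400,317)]]
t=[cv2.resize(a,None,fx=4.2,fy=4.2,interpolation=cv2.INTER_CUBIC) for a in t]
cv2.imwrite("pics/c1.png",np.vstack([np.hstack(t[:2]),np.hstack(t[2:])]))
for x,y,z in [(285,203,26),(390,205,26),(229,292,26),(400,317,26),(307,317,10),(335,215,10)]: print(ray(d,x,y,z).round(1))
R=cv2.Rodrigues(d["rvec"])[0];print(-R.T@d["tvec"])
E
```

```text
[660.8  95.1  26. ]
[ 697.9 -108.8   26. ]
[468.2 162.   26. ]
[ 486.1 -163.7   26. ]
[452.2   8.   10. ]
[660.7  -6.1  10. ]
[413.498311   -18.41190146 913.64840985]
```

View pics/c1.png

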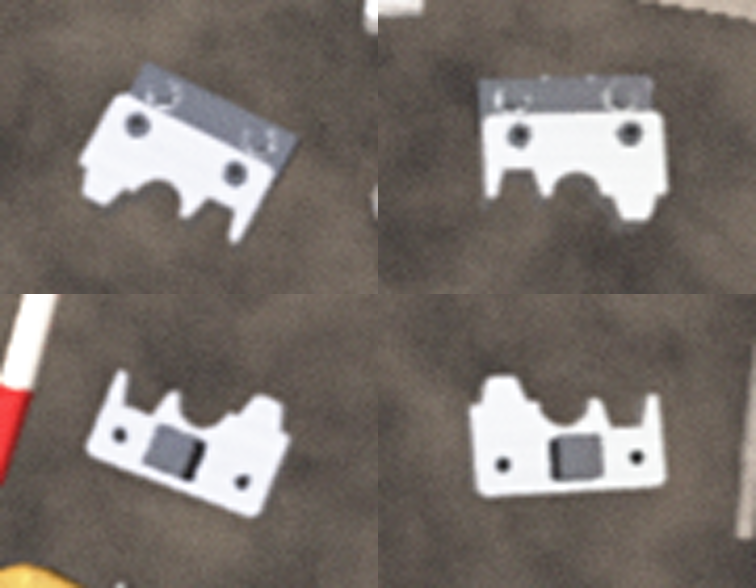

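Left mount has its tongue on the left, so it is mount_b. Right mount has its groove on the left, so it is mount_a. The left loose half (tongue right) is jaw_b and the right one (tongue left) is jaw_a, so each goes straight ahead. Next come coarse poses and the wrist camera geometry.

```bash
cat >> h.py <<'E'
from scipy.spatial.transform import Rotation as Ro
def tool():
    s=bot.sense(); return np.array(s["tcp_pos"]), Ro.from_euler("xyz",s["tool_rot"],degrees=True).as_matrix()
def bright(d,th=150):
    im=d["pixels"]; return ((im.min(2)>th)&(im.max(2).astype(int)-im.min(2)<40)).astype(np.uint8)
E
python3 - <<'E'
from h import *
d=get("wrist"); p,Rt=tool(); R=cv2.Rodrigues(d["rvec"])[0]; c=-R.T@d["tvec"]
print("cam in tool",(Rt.T@(c-p)).round(1)); print((R@Rt).round(3)); print(Rt.round(3))
d=get("top"); m=bright(d); n,l,st,ce=cv2.connectedComponentsWithStats(m)
for i in range(1,n):
    if 300<st[i,4]<3000:
        cs=cv2.findContours((l==i).astype(np.uint8),cv2.RETR_EXTERNAL,cv2.CHAIN_APPROX_NONE)[0][0][:,0]
        w=np.array([ray(d,u,v,26)[:2] for u,v in cs],np.float32)
        print(ce[i].round(),ray(d,*ce[i],26).round(1),cv2.minAreaRect(w))
E
```

```text
cam in tool [  79.8    0.5 -169.2]
[[ 0.001  1.     0.   ]
 [-0.96   0.001 -0.28 ]
 [-0.28  -0.     0.96 ]]
[[-0.921  0.39  -0.   ]
 [ 0.39   0.921 -0.001]
 [-0.    -0.001 -1.   ]]
[380. 146.] [815.9 -67.4  26. ] ((815.8593139648438, -65.02531433105469), (3.378084897994995, 483.7177734375), 0.01635398529469967)
[125. 183.] [637.6 415.1  26. ] ((661.8436889648438, 410.00640869140625), (169.66824340820312, 123.56755828857422), 0.7081267833709717)
[501. 320.] [ 517.7 -349.9   26. ] ((528.1138305664062, -350.773193359375), (580.9429931640625, 40.671958923339844), 3.8953115940093994)
[178. 208.] [608.1 298.9  26. ] ((615.9393310546875, 304.6703796386719), (45.60089111328125, 75.96630859375), 89.1065902709961)
[280. 206.] [653.1 102.8  26. ] ((652.2711181640625, 99.33920288085938), (85.55027770996094, 67.87659454345703), 73.92341613769531)
[393. 206.] [ 697.5 -114.8   26. ] ((696.1798706054688, -112.10436248779297), (63.27882766723633, 84.78679656982422), 10.100964546203613)
[ 25. 238.] [492.4 574.8  26. ] ((483.75579833984375, 569.9794921875), (150.29232788085938, 116.156005859375), 11.452713966369629)
[157. 295.] [435.1 295.   26. ] ((429.09991455078125, 293.9100341796875), (285.70587158203125, 85.77014923095703), 13.112014770507812)
[193. 257.] [520.6 245.6  26. ] ((521.8719482421875, 245.52684020996094), (15.662805557250977, 88.85668182373047), 88.95288848876953)
[231. 293.] [466.9 158.4  26. ] ((473.13116455078125, 162.43466186523438), (85.54146575927734, 53.21605682373047), 80.76535034179688)
[397. 317.] [ 484.2 -158.7   26. ] ((489.8548583984375, -162.6501007080078), (52.07305908203125, 86.14009857177734), 11.41164779663086)
[310. 368.] [361.2 -17.   26. ] ((362.4676208496094, -19.78546905517578), (27.93974494934082, 172.5813446044922), 3.6490366458892822)
[212. 475.] [150.4 115.6  26. ] ((156.69541931152344, 102.33222961425781), (21.171213150024414, 119.3592758178711), 11.367459297180176)
```

```bash
cat >> h.py <<'E'
def plan(tgt,yaw,n=None,cur=None,curyaw=None):
    s=bot.sense(); p=np.array(s["tcp_pos"]) if cur is None else np.array(cur,float); y=s["tool_rot"][2] if curyaw is None else curyaw
    dy=(yaw-y+180)%360-180; D=np.array(tgt)-p
    if n is None: n=int(max(np.ceil(np.linalg.norm(D)/40),np.ceil(abs(dy)/7.0),1))
    for i in range(n):
        a=np.radians(y+dy*i/n); ex=np.array([np.cos(a),np.sin(a),0]); ey=np.array([np.sin(a),-np.cos(a),0])
        print("x %.1f y %.1f z %.1f az %.2f"%(D@ex/n,D@ey/n,-D[2]/n,-dy/n))
E
python3 -c "
from h import *
plan([560,130,215],80,15)"
```

```text
x -31.0 y -20.8 z -0.0 az 5.14
x -32.7 y -17.9 z -0.0 az 5.14
x -34.2 y -14.9 z -0.0 az 5.14
x -35.4 y -11.8 z -0.0 az 5.14
x -36.3 y -8.6 z -0.0 az 5.14
x -36.9 y -5.3 z -0.0 az 5.14
x -37.3 y -2.0 z -0.0 az 5.14
x -37.3 y 1.4 z -0.0 az 5.14
x -37.0 y 4.7 z -0.0 az 5.14
x -36.4 y 8.0 z -0.0 az 5.14
x -35.6 y 11.2 z -0.0 az 5.14
x -34.4 y 14.4 z -0.0 az 5.14
x -33.0 y 17.4 z -0.0 az 5.14
x -31.3 y 20.3 z -0.0 az 5.14
x -29.4 y 23.0 z -0.0 az 5.14
```

```bash
python3 -m crank '[{"x":-31,"y":-21,"az":5.1},{"x":-33,"y":-18,"az":5.1},{"x":-34,"y":-15,"az":5.1},{"x":-35,"y":-12,"az":5.1},{"x":-36,"y":-9,"az":5.1},{"x":-37,"y":-5,"az":5.1},{"x":-37,"y":-2,"az":5.1},{"x":-37,"y":1,"az":5.1},{"x":-37,"y":5,"az":5.1},{"x":-36,"y":8,"az":5.1}]'
python3 -m crank '[{"x":-36,"y":11,"az":5.1},{"x":-34,"y":14,"az":5.1},{"x":-33,"y":17,"az":5.1},{"x":-31,"y":20,"az":5.1},{"x":-29,"y":23,"az":5.1},{"x":0},{"x":0},{"x":0}]'
python3 - <<'E'
from h import *
d=get("wrist"); cv2.imwrite("pics/w1.png",d["pixels"][:,:,::-1]); print(bot.sense())
np.save("w1.npy",d,allow_pickle=True)
E
```

```text
{'time_s': 0.35, 'joint_pos': array([-69.49891171,  26.79780369,  -0.66664065,  91.83892874,
         0.34384676,  61.38772601,  -3.22734352]), 'qvel': array([-0.06424863, -0.08025154,  0.04967123, -0.17300235,  0.02171075,
        0.12680608,  0.1437989 ]), 'effort': array([-4.49253830e-04, -5.19846618e+01, -1.27156649e-02, -2.43640745e+01,
       -5.66884386e-02,  1.38530455e-02,  9.11070447e-05]), 'tcp_pos': array([253.58495672, 598.35723963, 214.37659243]), 'tool_rot': array([-1.79977638e+02,  2.50913620e-03,  1.57031401e+02]), 'force': array([ 0.23544342, -0.14678581,  0.37583081]), 'torque': array([-0.01756557,  0.00736851, -0.01830632]), 'grip_width': 92.02508125442169}validation failed for argument at $[0]...
validation failed for argument at $[0]...
```

View pics/w1.png

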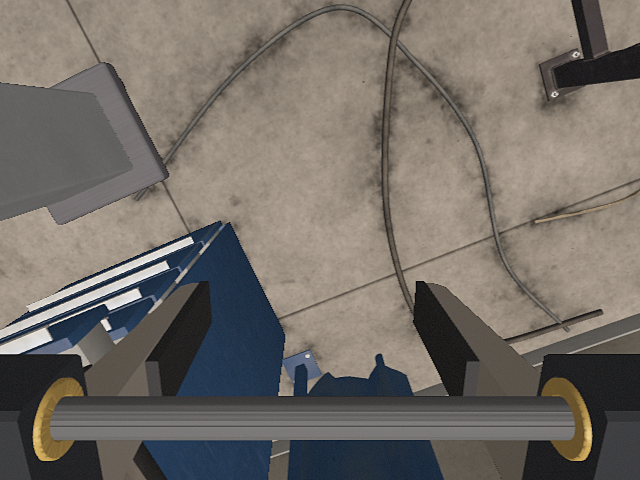

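Both calls were refused and the arm hasn't moved. Every row probably needs all the keys, so I'm testing that with a still row.

```bash
python3 -m crank '[{"grip":0,"x":0,"y":0,"z":0,"ax":0,"ay":0,"az":0}]'
```

```text
time_s: 0.43
tcp_pos: [253.6, 598.4, 214.5]
tool_rot: [-180.0, 0.0, 157.0]
force: [-0.3, 0.1, 0.5]
grip_width: 92.1
```

All the keys are needed.

```bash
python3 -m crank '[{"grip":0,"x":-31,"y":-21,"z":0,"ax":0,"ay":0,"az":5.1},{"grip":0,"x":-33,"y":-18,"z":0,"ax":0,"ay":0,"az":5.1},{"grip":0,"x":-34,"y":-15,"z":0,"ax":0,"ay":0,"az":5.1},{"grip":0,"x":-35,"y":-12,"z":0,"ax":0,"ay":0,"az":5.1},{"grip":0,"x":-36,"y":-9,"z":0,"ax":0,"ay":0,"az":5.1},{"grip":0,"x":-37,"y":-5,"z":0,"ax":0,"ay":0,"az":5.1},{"grip":0,"x":-37,"y":-2,"z":0,"ax":0,"ay":0,"az":5.1},{"grip":0,"x":-37,"y":1,"z":0,"ax":0,"ay":0,"az":5.1},{"grip":0,"x":-37,"y":5,"z":0,"ax":0,"ay":0,"az":5.1},{"grip":0,"x":-36,"y":8,"z":0,"ax":0,"ay":0,"az":5.1}]'
```

```text
time_s: 1.27
tcp_pos: [458.3, 285.8, 215.0]
tool_rot: [180.0, -0.0, 105.8]
force: [0.5, 0.2, 0.6]
grip_width: 91.6
```

```bash
python3 -m crank '[{"grip":0,"x":-36,"y":11,"z":0,"ax":0,"ay":0,"az":5.1},{"grip":0,"x":-34,"y":14,"z":0,"ax":0,"ay":0,"az":5.1},{"grip":0,"x":-33,"y":17,"z":0,"ax":0,"ay":0,"az":5.1},{"grip":0,"x":-31,"y":20,"z":0,"ax":0,"ay":0,"az":5.1},{"grip":0,"x":-29,"y":23,"z":0,"ax":0,"ay":0,"az":5.1},{"grip":0,"x":0,"y":0,"z":0,"ax":0,"ay":0,"az":0},{"grip":0,"x":0,"y":0,"z":0,"ax":0,"ay":0,"az":0},{"grip":0,"x":0,"y":0,"z":0,"ax":0,"ay":0,"az":0}]'
python3 - <<'E'
from h import *
d=get("wrist"); cv2.imwrite("pics/w2.png",d["pixels"][:,:,::-1]); print(bot.sense()["joint_pos"])
np.save("w2.npy",d,allow_pickle=True)
E
```

```text
time_s: 1.93
tcp_pos: [559.2, 133.3, 214.4]
tool_rot: [-180.0, -0.0, 80.6]
force: [-0.2, 0.9, -0.8]
grip_width: 92.2
[-36.8586913   20.22049755  25.2208399  104.03542792 -10.06304832
  57.96703437 -16.95751752]
```

View pics/w2.png

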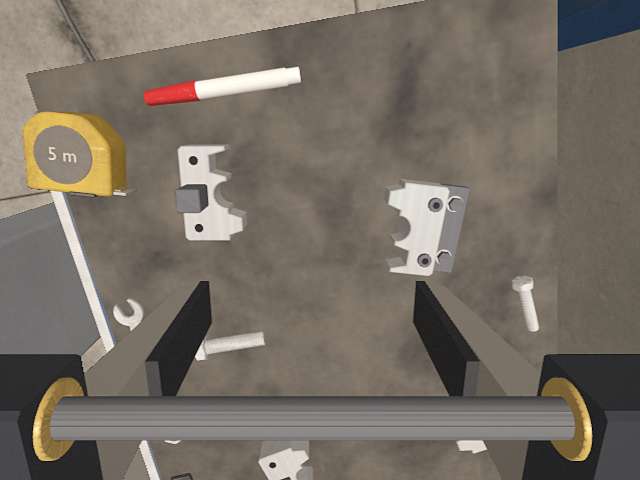

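Right in this image is world +x and up is +y. jaw_b is at (205,195) with its lug at (192,199), mount_b at (415,228), and neither is hidden. I'm enlarging both.

```bash
python3 - <<'E'
from h import *
d=np.load("w2.npy",allow_pickle=True).item(); im=d["pixels"][:,:,::-1].copy()
a=cv2.resize(im[135:255,165:255],None,fx=4.4,fy=4.4,interpolation=cv2.INTER_CUBIC)
b=cv2.resize(im[170:290,380:470],None,fx=4.4,fy=4.4,interpolation=cv2.INTER_CUBIC)
cv2.imwrite("pics/c2.png",np.hstack([a,b]))
E
```

```text
(no output)
```

View pics/c2.png

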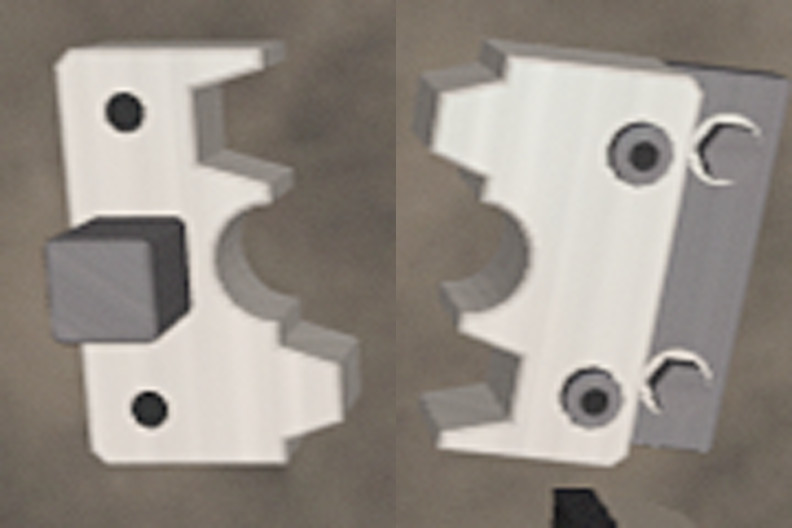

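```bash
cat >> h.py <<'E'
def fit(d,seed,sgn,th=195,z=26.,verb=True,lug=True):
    """top face at z; sgn=-1 jaw (body x -40..0), +1 mount. returns origin xy, yaw deg"""
    k=4; im=cv2.resize(d["pixels"],None,fx=k,fy=k,interpolation=cv2.INTER_CUBIC)
    m=(im.min(2)>th).astype(np.uint8); n,l,st,ce=cv2.connectedComponentsWithStats(m)
    cand=[i for i in range(1,n) if st[i,4]>1500*k*k/4 ]
    i=min(cand,key=lambda i:np.hypot(*(ce[i]/k-np.array(seed))))
    c=cv2.findContours((l==i).astype(np.uint8),cv2.RETR_EXTERNAL,cv2.CHAIN_APPROX_NONE)[0]
    c=max(c,key=len)[:,0]
    w=np.array([ray(d,(u+.5)/k-.5,(v+.5)/k-.5,z)[:2] for u,v in c])
    r=cv2.minAreaRect(w.astype(np.float32)); (a,b),ang=r[1],r[2]
    yaw=ang-90 if a>b else ang
    yaw=(yaw+90)%180-90
    for it in range(3):
        t=np.radians(yaw); ex=np.array([np.cos(t),np.sin(t)]); ey=np.array([-np.sin(t),np.cos(t)])
        X,Y=w@ex,w@ey
        xb=np.percentile(X,1 if sgn<0 else 99); yh,yl=np.percentile(Y,99.5),np.percentile(Y,.5); ym=(yh+yl)/2
        s=(abs(X-xb)<4)&(abs(Y-ym)<36)&((abs(Y-ym)>22)|(not lug))
        if s.sum()<10: s=(abs(X-xb)<4)&(abs(Y-ym)<36)
        q=cv2.fitLine(w[s].astype(np.float32),cv2.DIST_HUBER,0,.01,.01).ravel()
        yaw=(np.degrees(np.arctan2(q[1],q[0]))-90+90)%180-90
    t=np.radians(yaw); ex=np.array([np.cos(t),np.sin(t)]); ey=np.array([-np.sin(t),np.cos(t)])
    X,Y=w@ex,w@ey; xb=q[2:]@ex
    f=lambda s:cv2.fitLine(w[s].astype(np.float32),cv2.DIST_HUBER,0,.01,.01).ravel()
    dep=(X-xb)*(-sgn); s0=(dep>8)&(dep<34)
    hi,lo=f(s0&(Y>ym+36)),f(s0&(Y<ym-36))
    yh,yl=[(q2[2:]+q2[:2]*(((xb-sgn*20)-q2[2:]@ex)/(q2[:2]@ex)))@ey for q2 in(hi,lo)]
    an=lambda q2:(np.degrees(np.arctan2(q2[1],q2[0]))+90)%180-90
    # tip of tongue
    o=ex*(xb-sgn*40)+ey*(yh+yl)/2
    L=np.c_[(w-o)@ex,(w-o)@ey]
    fx=[np.median(L[(abs(L[:,0])<3)&(abs(L[:,1]-yy)<1.5),0]) if ((abs(L[:,0])<3)&(abs(L[:,1]-yy)<1.5)).any() else np.nan for yy in(-39.5,-14.5,14.5,39.5)]
    if verb: print("o",o.round(2),"yaw",round(yaw,2),"side yaws",round(an(hi),2),round(an(lo),2),"width",round(yh-yl,2),"maxdepth",round(dep.max(),2),"face x",np.round(fx,1))
    return o,yaw,L
E
python3 - <<'E'
from h import *
d=np.load("w2.npy",allow_pickle=True).item()
for th in(180,195,210):
    fit(d,(205,195),-1,th); fit(d,(415,228),1,th)
# lug
im=d["pixels"]; 
for pts,z in [([(193.2,160.2),(199,227.8)],26),([(436,204.8),(425,260.5)],26)]:
    p=[ray(d,*q,z)[:2] for q in pts]; print(np.round(p,1),np.hypot(*(p[0]-p[1])),np.degrees(np.arctan2(*(p[0]-p[1])[::-1]))-90)
for u,v in [(175.8,189.6),(199.8,189.6),(201,212),(178,212)]: print(ray(d,u,v,56).round(1))
E
```

```text
o [487.61 161.47] yaw -9.14 side yaws -8.94 -8.64 width 82.62 maxdepth 50.98 face x [-1.2 -1.2 -1.2 -1.2]Traceback (most recent call last):
  File "<stdin>", line 4, in <module>
  File "h.py", line 47, in fit
    hi,lo=f(s0&(Y>ym+36)),f(s0&(Y<ym-36))
          ~^^^^^^^^^^^^^^
  File "h.py", line 45, in <lambda>
    f=lambda s:cv2.fitLine(w[s].astype(np.float32),cv2.DIST_HUBER,0,.01,.01).ravel()
               ~~~~~~~~~~~^^^^^^^^^^^^^^^^^^^^^^^^^^^^^^^^^^^^^^^^^^^^^^^^^^
cv2.error: OpenCV(4.12.0) /io/opencv/modules/imgproc/src/linefit.cpp:50: error: (-215:Assertion failed) count > 0 in function 'fitLine2D_wods'
```

```bash
sed -i 's|    if verb: print("o"|    o=o+ex*np.nanmean(fx)/2\n    if verb: print("o"|; s|ym=(yh+yl)/2$|ym=np.median(Y[abs(X-xb)<4]) if sgn>0 else (yh+yl)/2|' h.py; python3 - <<'E'
from h import *
d=np.load("w2.npy",allow_pickle=True).item()
for th in(195,205,215):
  for s,g in(((205,195),-1),((415,228),1)):
    try: fit(d,s,g,th)
    except Exception as e: print("x")
for pts,z in [([(193.2,160.2),(199,227.8)],26),([(436,204.8),(425,260.5)],26)]:
    p=[ray(d,*q,z)[:2] for q in pts]; print(np.round(p,1),np.hypot(*(p[0]-p[1])),np.degrees(np.arctan2(*(p[0]-p[1])[::-1]))-90)
for u,v in [(175.8,189.6),(199.8,189.6),(201,212),(178,212)]: print(ray(d,u,v,56).round(1))
E
```

```text
o [486.96 161.48] yaw -9.15 side yaws -8.26 -9.33 width 82.23 maxdepth 50.38 face x [-1.9 -1.9 -1.8 -1.7]
x
o [486.85 161.36] yaw -9.12 side yaws -8.5 -9.33 width 81.48 maxdepth 49.66 face x [-2.6 -2.8 -2.6 -2.4]
x
o [nan nan] yaw 88.94 side yaws 6.22 -3.12 width -296.54 maxdepth 10.45 face x [nan nan nan nan]
x
[[465.1 195. ]
 [455.7 135.7]] 60.04063149535922 -9.020438432709739
[[667.6 122.1]
 [653.5  71.6]] 52.4529788069129 -15.619186666075862
[454.6 176.   56. ]
[473.6 172.9  56. ]
[470.2 154.8  56. ]
[451.7 157.8  56. ]h.py:54: RuntimeWarning: Mean of empty slice
  o=o+ex*np.nanmean(fx)/2
```

jaw_b comes out consistent: the lug predicted from the outline is (461,166) and the measured lug is (462.5,165.4). The mount fit still fails, so I'm checking its mask.

```bash
python3 - <<'E'
from h import *
d=np.load("w2.npy",allow_pickle=True).item()
k=4; im=cv2.resize(d["pixels"],None,fx=k,fy=k,interpolation=cv2.INTER_CUBIC)
m=(im.min(2)>190).astype(np.uint8)*255
cv2.imwrite("pics/m.png",m[670:1150,1500:1900])
n,l,st,ce=cv2.connectedComponentsWithStats(m)
print([(st[i,4],(ce[i]/4).round()) for i in range(1,n) if st[i,4]>1500])
E
```

```text
[(np.int32(26804), array([247.,  82.])), (np.int32(44551), array([206., 197.])), (np.int32(50287), array([420., 224.])), (np.int32(25485), array([ 83., 269.])), (np.int32(6090), array([530., 306.])), (np.int32(5484), array([129., 316.])), (np.int32(6610), array([234., 344.])), (np.int32(5067), array([149., 461.])), (np.int32(4068), array([472., 446.])), (np.int32(15293), array([284., 464.]))]
```

View pics/m.png

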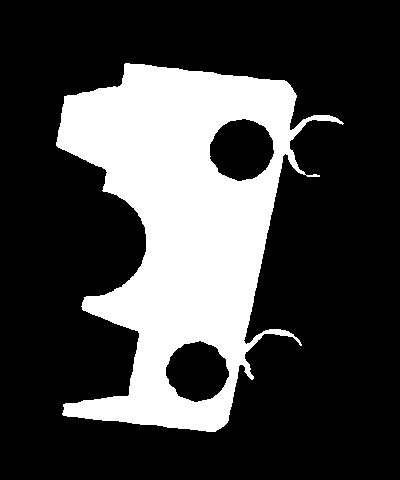

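```bash
sed -i 's|    m=(im.min(2)>th).astype(np.uint8); n,l|    m=cv2.morphologyEx((im.min(2)>th).astype(np.uint8),cv2.MORPH_OPEN,cv2.getStructuringElement(cv2.MORPH_ELLIPSE,(13,13))); n,l|; s|ym=np.median.*$|ym=(yh+yl)/2|' h.py; python3 - <<'E'
from h import *
d=np.load("w2.npy",allow_pickle=True).item()
for th in(180,190,200):
  for s,g in(((205,195),-1),((415,228),1)):
    o,y,L=fit(d,s,g,th)
    if th==190:
      for a in range(0,len(L),40): pass
      print(L.min(0).round(1),L.max(0).round(1))
E
```

```text
o [486.99 161.57] yaw -9.14 side yaws -8.94 -8.64 width 82.62 maxdepth 50.98 face x [-1.3 -1.2 -1.2 -1.3]
o [631.44 106.63] yaw -16.28 side yaws -15.98 -15.8 width 82.61 maxdepth 51.13 face x [1.6 1.3 1.1 0.9]
o [486.95 161.58] yaw -9.15 side yaws -9.15 -9.33 width 82.43 maxdepth 50.56 face x [-1.7 -1.6 -1.6 -1.9]
[-40.2 -41.3] [10.6 41.3]
o [631.37 106.56] yaw -16.1 side yaws -16.08 -15.73 width 82.3 maxdepth 50.49 face x [2.1 1.8 1.8 1.7]
[-10.5 -41.4] [41.2 41.4]
o [486.88 161.51] yaw -9.13 side yaws -8.28 -9.03 width 81.81 maxdepth 49.93 face x [-2.4 -2.3 -2.2 -2.2]
o [631.12 106.78] yaw -16.64 side yaws -16.11 -15.87 width 81.91 maxdepth 49.87 face x [nan 3.  2.6 2.3]
```

```bash
python3 - <<'E'
from h import *
d=np.load("w2.npy",allow_pickle=True).item()
for u,v in [(126,130),(126,185),(203,350)]: print(ray(d,u,v,30).round(1))
plan([461.8,165.5,60],80.9,8,cur=[560,133,215],curyaw=80.5)
E
```

```text
[417.  228.4  30. ]
[403.8 184.   30. ]
[431.4  16.   30. ]
x 2.0 y -12.8 z 19.4 az -0.05
x 2.0 y -12.8 z 19.4 az -0.05
x 2.0 y -12.8 z 19.4 az -0.05
x 2.0 y -12.8 z 19.4 az -0.05
x 2.0 y -12.8 z 19.4 az -0.05
x 2.0 y -12.8 z 19.4 az -0.05
x 2.0 y -12.8 z 19.4 az -0.05
x 2.1 y -12.8 z 19.4 az -0.05
```

```bash
python3 -m crank '[{"grip":116,"x":2,"y":-13,"z":15,"ax":0,"ay":0,"az":0},{"grip":116,"x":2,"y":-13,"z":15,"ax":0,"ay":0,"az":0},{"grip":116,"x":2,"y":-13,"z":15,"ax":0,"ay":0,"az":0},{"grip":116,"x":2,"y":-13,"z":15,"ax":0,"ay":0,"az":0},{"grip":116,"x":2,"y":-13,"z":15,"ax":0,"ay":0,"az":0},{"grip":116,"x":2,"y":-13,"z":15,"ax":0,"ay":0,"az":0},{"grip":116,"x":2,"y":-12,"z":15,"ax":0,"ay":0,"az":0},{"grip":116,"x":2,"y":-12,"z":15,"ax":0,"ay":0,"az":-0.4},{"grip":116,"x":0,"y":0,"z":0,"ax":0,"ay":0,"az":0},{"grip":116,"x":0,"y":0,"z":0,"ax":0,"ay":0,"az":0}]'
python3 - <<'E'
from h import *
plan([461.8,165.5,30],80.9,1)
d=get("wrist"); cv2.imwrite("pics/w3.png",d["pixels"][:,:,::-1])
E
```

```text
time_s: 2.82
tcp_pos: [460.6, 166.5, 94.5]
tool_rot: [-179.9, 0.0, 81.1]
force: [0.9, 0.5, 0.0]
grip_width: 50.0
x -0.8 y 1.3 z 64.5 az 0.22
```

View pics/w3.png

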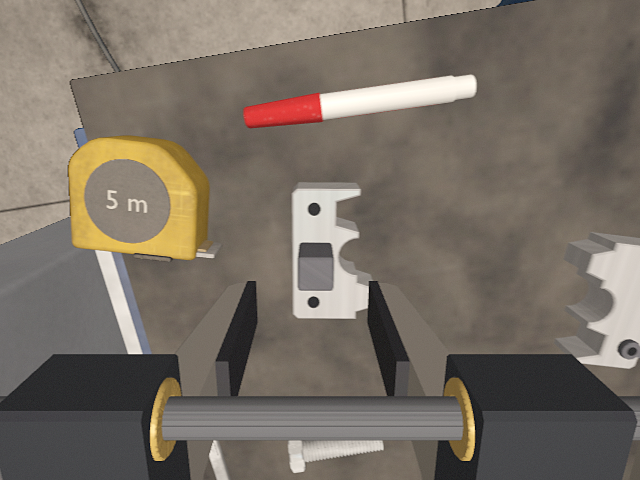

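```bash
python3 - <<'E'
from h import *
d=get("wrist"); im=d["pixels"][:,:,::-1]
cv2.imwrite("pics/c3.png",cv2.resize(im[170:330,260:390],None,fx=3.7,fy=3.7,interpolation=cv2.INTER_CUBIC))
fit(d,(325,260),-1,185)
E
```

```text
o [487.24 161.47] yaw -9.17 side yaws -8.91 -9.15 width 82.44 maxdepth 48.26 face x [-1.6 -1.6 -1.7 -1.6]
```

View pics/c3.png

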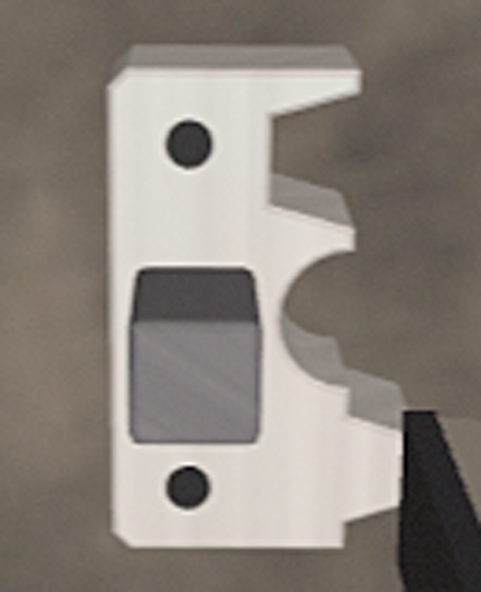

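The second fit agrees with the first to 0.3 mm. Descending and gripping.

```bash
python3 -m crank '[{"grip":116,"x":-0.8,"y":1,"z":22,"ax":0,"ay":0,"az":0.2},{"grip":116,"x":0,"y":0,"z":22,"ax":0,"ay":0,"az":0},{"grip":116,"x":0,"y":0,"z":15,"ax":0,"ay":0,"az":0},{"grip":116,"x":0,"y":0,"z":5,"ax":0,"ay":0,"az":0},{"grip":116,"x":0,"y":0,"z":0,"ax":0,"ay":0,"az":0},{"grip":116,"x":0,"y":0,"z":0,"ax":0,"ay":0,"az":0}]'
python3 -m crank '[{"grip":255,"x":0,"y":0,"z":0,"ax":0,"ay":0,"az":0},{"grip":255,"x":0,"y":0,"z":0,"ax":0,"ay":0,"az":0},{"grip":255,"x":0,"y":0,"z":0,"ax":0,"ay":0,"az":0},{"grip":255,"x":0,"y":0,"z":0,"ax":0,"ay":0,"az":0},{"grip":255,"x":0,"y":0,"z":0,"ax":0,"ay":0,"az":0},{"grip":255,"x":0,"y":0,"z":0,"ax":0,"ay":0,"az":0}]' 50
```

```text
time_s: 3.42
tcp_pos: [463.5, 164.3, 31.4]
tool_rot: [179.9, -0.0, 80.7]
force: [0.2, 0.5, 1.3]
grip_width: 50.3
time_s: 3.92
tcp_pos: [462.4, 164.4, 31.0]
tool_rot: [-180.0, -0.0, 80.7]
force: [-0.9, 0.8, 5.1]
grip_width: 19.5
```

```bash
python3 -m crank '[{"grip":255,"x":0,"y":0,"z":-4,"ax":0,"ay":0,"az":0},{"grip":255,"x":0,"y":0,"z":-4,"ax":0,"ay":0,"az":0},{"grip":255,"x":0,"y":0,"z":0,"ax":0,"ay":0,"az":0},{"grip":255,"x":0,"y":0,"z":0,"ax":0,"ay":0,"az":0}]'
python3 -c "
from h import *
plan([582,119.7,39],74,8)"
```

```text
time_s: 4.25
tcp_pos: [462.5, 164.2, 38.7]
tool_rot: [180.0, -0.0, 80.7]
force: [0.1, -0.5, -3.4]
grip_width: 19.6
x -3.1 y 15.6 z -0.0 az 0.84
x -2.9 y 15.7 z -0.0 az 0.84
x -2.6 y 15.7 z -0.0 az 0.84
x -2.4 y 15.8 z -0.0 az 0.84
x -2.2 y 15.8 z -0.0 az 0.84
x -1.9 y 15.8 z -0.0 az 0.84
x -1.7 y 15.8 z -0.0 az 0.84
x -1.5 y 15.9 z -0.0 az 0.84
```

```bash
python3 -m crank '[{"grip":255,"x":-3.1,"y":15.7,"z":0,"ax":0,"ay":0,"az":0.84},{"grip":255,"x":-2.9,"y":15.7,"z":0,"ax":0,"ay":0,"az":0.84},{"grip":255,"x":-2.6,"y":15.7,"z":0,"ax":0,"ay":0,"az":0.84},{"grip":255,"x":-2.4,"y":15.8,"z":0,"ax":0,"ay":0,"az":0.84},{"grip":255,"x":-2.2,"y":15.8,"z":0,"ax":0,"ay":0,"az":0.84},{"grip":255,"x":-1.9,"y":15.8,"z":0,"ax":0,"ay":0,"az":0.84},{"grip":255,"x":-1.7,"y":15.8,"z":0,"ax":0,"ay":0,"az":0.84},{"grip":255,"x":-1.5,"y":15.9,"z":0,"ax":0,"ay":0,"az":0.84},{"grip":255,"x":0,"y":0,"z":0,"ax":0,"ay":0,"az":0},{"grip":255,"x":0,"y":0,"z":0,"ax":0,"ay":0,"az":0}]'
python3 - <<'E'
from h import *
d=get("wrist"); cv2.imwrite("pics/w4.png",d["pixels"][:,:,::-1]); np.save("w4.npy",d,allow_pickle=True); print(bot.sense()["tcp_pos"])
E
```

```text
time_s: 5.08
tcp_pos: [581.8, 119.0, 38.0]
tool_rot: [-180.0, 0.0, 74.0]
force: [0.0, -0.7, -3.6]
grip_width: 19.5
[580.83755774 119.63291893  37.95714006]
```

View pics/w4.png

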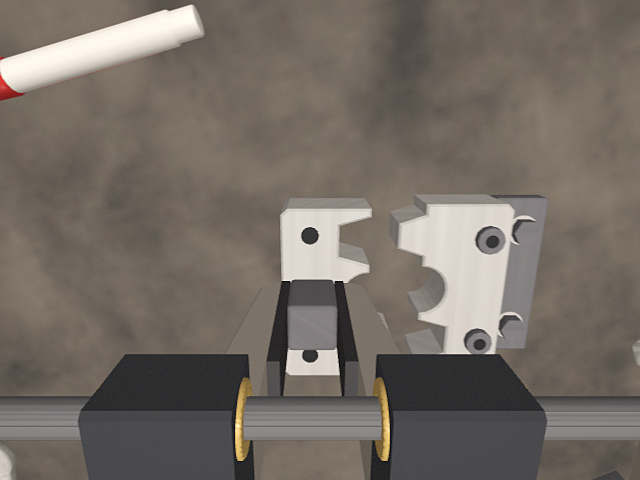

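```bash
python3 - <<'E'
from h import *
d=np.load("w4.npy",allow_pickle=True).item(); im=d["pixels"][:,:,::-1]
cv2.imwrite("pics/c4.png",cv2.resize(im[185:385,270:560],None,fx=2.75,fy=2.75,interpolation=cv2.INTER_CUBIC))
# lines by bright masks, sub-pixel: columns -> first bright row
g=im.min(2).astype(float)
def toprow(u,v0,v1,th=185):
    c=g[v0:v1,u]; i=np.argmax(c>th); return v0+i-(c[i]-th)/(c[i]-c[i-1])
for name,us,v0,v1,z in(("jaw",range(300,365,8),190,235,33),("mount",range(440,505,8),190,235,26)):
    w=np.array([ray(d,u,toprow(u,v0,v1),z)[:2] for u in us],np.float32)
    q=cv2.fitLine(w,cv2.DIST_HUBER,0,.01,.01).ravel(); print(name,q.round(3),np.degrees(np.arctan2(q[1],q[0])), w[0],w[-1])
E
```

```text
jaw [ 9.62000e-01 -2.74000e-01  6.01282e+02  1.57617e+02] -15.93004 [587.98206 161.4326 ] [614.5866  153.82841]
mount [ 9.62000e-01 -2.73000e-01  6.62027e+02  1.40839e+02] -15.82445 [648.263   144.82146] [675.8073  136.96689]
```

View pics/c4.png

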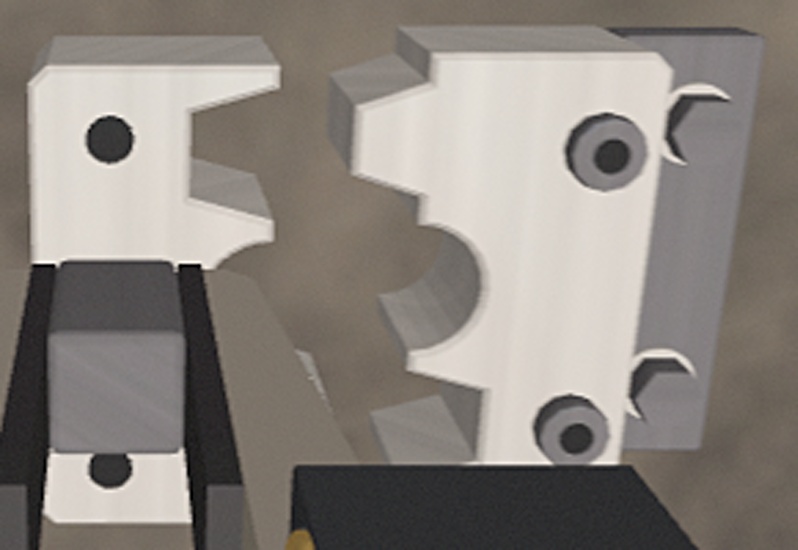

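```bash
python3 - <<'E'
from h import *
d=np.load("w4.npy",allow_pickle=True).item()
a=ray(d,371.8,210,33);b=ray(d,427.8,205.5,26);ex=np.array([.961,-.276,0]);print(a,b,(b-a)@ex)
E
python3 -m crank '[{"grip":255,"x":0.5,"y":0,"z":3,"ax":0,"ay":0,"az":0},{"grip":255,"x":0,"y":0,"z":3,"ax":0,"ay":0,"az":0},{"grip":255,"x":0,"y":0,"z":0.6,"ax":0,"ay":0,"az":0},{"grip":255,"x":0,"y":0,"z":0,"ax":0,"ay":0,"az":0},{"grip":255,"x":0,"y":0,"z":0,"ax":0,"ay":0,"az":0}]'
```

```text
[617.68450742 152.31193061  33.        ] [642.87452396 145.65111278  26.        ] 26.045991615164798
time_s: 5.55
tcp_pos: [581.8, 120.3, 31.9]
tool_rot: [-180.0, 0.0, 74.0]
force: [0.5, -0.6, -2.9]
grip_width: 19.7
```

```bash
python3 -m crank '[{"grip":255,"x":0,"y":4,"z":0.5,"ax":0,"ay":0,"az":0},{"grip":255,"x":0,"y":4,"z":0.3,"ax":0,"ay":0,"az":0},{"grip":255,"x":0,"y":4,"z":0,"ax":0,"ay":0,"az":0},{"grip":255,"x":0,"y":0,"z":0,"ax":0,"ay":0,"az":0},{"grip":255,"x":0,"y":0,"z":0,"ax":0,"ay":0,"az":0}]'
```

```text
time_s: 5.97
tcp_pos: [594.1, 116.4, 31.2]
tool_rot: [180.0, 0.0, 74.0]
force: [-0.3, -0.2, -3.1]
grip_width: 19.8
```

```bash
python3 -m crank '[{"grip":255,"x":0,"y":4,"z":0.4,"ax":0,"ay":0,"az":0},{"grip":255,"x":0,"y":3,"z":0.3,"ax":0,"ay":0,"az":0},{"grip":255,"x":0,"y":0,"z":0,"ax":0,"ay":0,"az":0},{"grip":255,"x":0,"y":0,"z":0,"ax":0,"ay":0,"az":0}]'
```

```text
time_s: 6.3
tcp_pos: [600.4, 115.3, 31.1]
tool_rot: [-180.0, -0.0, 74.0]
force: [-2.1, 0.6, 4.1]
grip_width: 19.8
```

On the bench, with about 7 mm of gap left.

```bash
python3 -m crank '[{"grip":255,"x":0,"y":2,"z":-0.2,"ax":0,"ay":0,"az":0},{"grip":255,"x":0,"y":2,"z":0,"ax":0,"ay":0,"az":0},{"grip":255,"x":0,"y":0,"z":0,"ax":0,"ay":0,"az":0},{"grip":255,"x":0,"y":0,"z":0,"ax":0,"ay":0,"az":0}]'
python3 -m crank '[{"grip":255,"x":0,"y":1,"z":0,"ax":0,"ay":0,"az":0},{"grip":255,"x":0,"y":1,"z":0,"ax":0,"ay":0,"az":0},{"grip":255,"x":0,"y":0,"z":0,"ax":0,"ay":0,"az":0}]'
python3 - <<'E'
from h import *
d=get("wrist"); im=d["pixels"][:,:,::-1]
cv2.imwrite("pics/c5.png",cv2.resize(im[185:385,270:560],None,fx=2.75,fy=2.75,interpolation=cv2.INTER_CUBIC))
E
```

```text
time_s: 6.63
tcp_pos: [604.1, 114.2, 31.0]
tool_rot: [-180.0, -0.0, 74.0]
force: [-3.0, 0.8, 5.4]
grip_width: 19.9
time_s: 6.88
tcp_pos: [605.3, 113.9, 31.1]
tool_rot: [-179.9, -0.0, 74.0]
force: [-5.8, 2.1, 7.4]
grip_width: 19.7
```

View pics/c5.png

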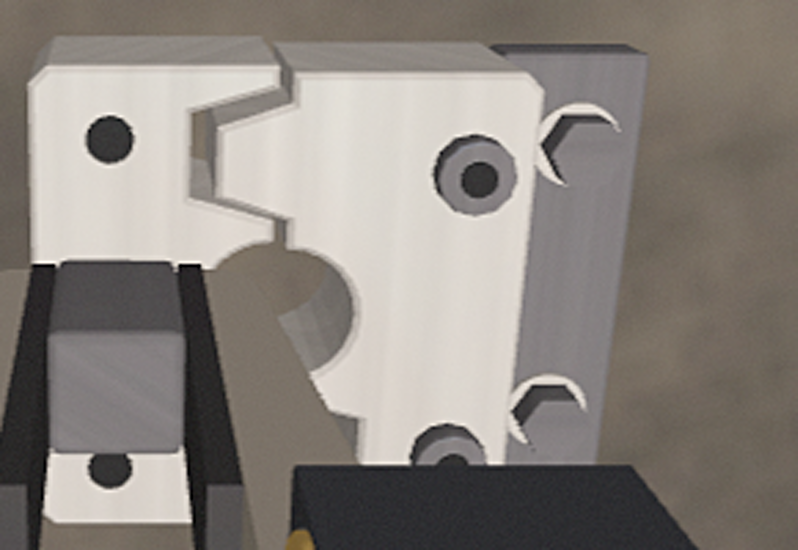

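The tongues are entering, with about 2.5 mm of gap and the jaw about 0.7 mm too far to +y. I'll correct that and close.

```bash
python3 -m crank '[{"grip":255,"x":-0.6,"y":0.5,"z":-0.3,"ax":0,"ay":0,"az":0},{"grip":255,"x":0,"y":1,"z":0,"ax":0,"ay":0,"az":0},{"grip":255,"x":0,"y":0,"z":0,"ax":0,"ay":0,"az":0},{"grip":255,"x":0,"y":0,"z":0,"ax":0,"ay":0,"az":0}]'
python3 -m crank '[{"grip":255,"x":0,"y":1,"z":0,"ax":0,"ay":0,"az":0},{"grip":255,"x":0,"y":0,"z":0,"ax":0,"ay":0,"az":0},{"grip":255,"x":0,"y":0,"z":0,"ax":0,"ay":0,"az":0}]'
python3 -m crank '[{"grip":255,"x":0,"y":0.6,"z":0,"ax":0,"ay":0,"az":0},{"grip":255,"x":0,"y":0,"z":0,"ax":0,"ay":0,"az":0},{"grip":255,"x":0,"y":0,"z":0,"ax":0,"ay":0,"az":0}]'
```

```text
time_s: 7.27
tcp_pos: [607.4, 112.4, 31.1]
tool_rot: [-180.0, -0.0, 74.0]
force: [-4.2, 1.5, 4.3]
grip_width: 19.6
time_s: 7.52
tcp_pos: [607.4, 112.4, 31.1]
tool_rot: [-179.9, -0.0, 74.0]
force: [-6.1, 1.5, 6.8]
grip_width: 19.7
time_s: 7.77
tcp_pos: [607.5, 112.4, 31.1]
tool_rot: [-179.8, 0.0, 74.0]
force: [-7.9, 2.5, 8.1]
grip_width: 19.4
```

```bash
python3 - <<'E'
from h import *
d=get("wrist"); im=d["pixels"][:,:,::-1]
cv2.imwrite("pics/c6.png",cv2.resize(im[185:385,270:560],None,fx=2.75,fy=2.75,interpolation=cv2.INTER_CUBIC))
E
```

```text
(no output)
```

View pics/c6.png

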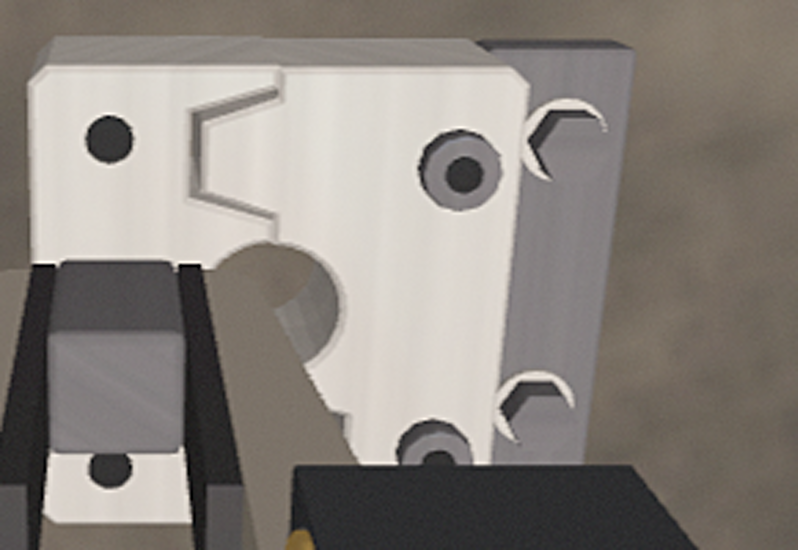

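Closed: the seam is gone and the edges are flush. Relaxing, releasing and lifting.

```bash
python3 -m crank '[{"grip":255,"x":0,"y":-1,"z":-0.3,"ax":0,"ay":0,"az":0},{"grip":255,"x":0,"y":0,"z":0,"ax":0,"ay":0,"az":0}]'
python3 -m crank '[{"grip":116,"x":0,"y":0,"z":0,"ax":0,"ay":0,"az":0},{"grip":116,"x":0,"y":0,"z":0,"ax":0,"ay":0,"az":0},{"grip":116,"x":0,"y":0,"z":0,"ax":0,"ay":0,"az":0},{"grip":116,"x":0,"y":0,"z":0,"ax":0,"ay":0,"az":0},{"grip":116,"x":0,"y":0,"z":-10,"ax":0,"ay":0,"az":0},{"grip":116,"x":0,"y":0,"z":-30,"ax":0,"ay":0,"az":0},{"grip":116,"x":0,"y":0,"z":-40,"ax":0,"ay":0,"az":0},{"grip":116,"x":0,"y":0,"z":-40,"ax":0,"ay":0,"az":0},{"grip":116,"x":0,"y":0,"z":-40,"ax":0,"ay":0,"az":0},{"grip":116,"x":0,"y":0,"z":0,"ax":0,"ay":0,"az":0}]'
python3 - <<'E'
from h import *
d=get("wrist"); im=d["pixels"][:,:,::-1]; np.save("w7.npy",d,allow_pickle=True)
cv2.imwrite("pics/w7.png",im)
plan([560,-140,215],98,9)
E
```

```text
time_s: 7.98
tcp_pos: [607.4, 112.4, 31.1]
tool_rot: [-179.9, 0.0, 74.0]
force: [-4.8, 1.3, 3.7]
grip_width: 20.1
time_s: 8.82
tcp_pos: [613.2, 112.2, 200.7]
tool_rot: [179.3, -0.5, 74.0]
force: [1.0, 0.4, 0.5]
grip_width: 49.9
x -28.5 y 2.3 z -2.0 az -2.67
x -28.6 y 0.9 z -2.0 az -2.67
x -28.6 y -0.4 z -2.0 az -2.67
x -28.5 y -1.7 z -2.0 az -2.67
x -28.4 y -3.1 z -2.0 az -2.67
x -28.3 y -4.4 z -2.0 az -2.67
x -28.0 y -5.7 z -2.0 az -2.67
x -27.7 y -7.0 z -2.0 az -2.67
x -27.4 y -8.3 z -2.0 az -2.67
```

View pics/w7.png

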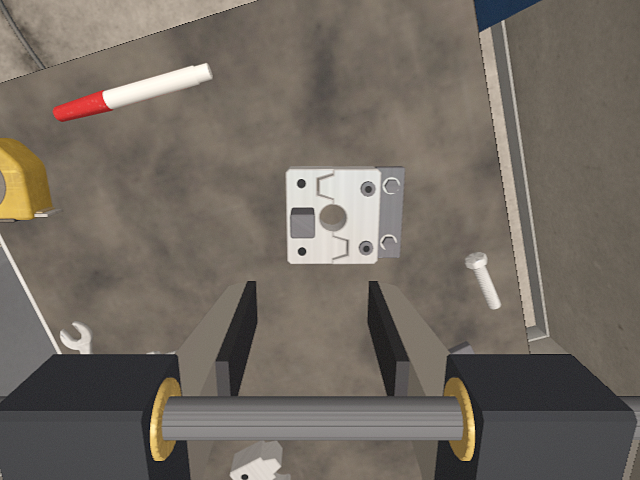

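jaw_b is seated: one round bore, no seam, at (333,217). Moving to the right-hand pair.

```bash
python3 -m crank '[{"grip":0,"x":-28,"y":2,"z":-2,"ax":0,"ay":0,"az":-2.8},{"grip":0,"x":-29,"y":1,"z":-2,"ax":0,"ay":0,"az":-2.8},{"grip":0,"x":-29,"y":0,"z":-2,"ax":0,"ay":0,"az":-2.8},{"grip":0,"x":-28,"y":-1,"z":-2,"ax":0,"ay":0,"az":-2.8},{"grip":0,"x":-28,"y":-2,"z":-2,"ax":0,"ay":0,"az":-2.8},{"grip":0,"x":-28,"y":-3,"z":-2,"ax":0,"ay":0,"az":-2.8},{"grip":0,"x":-28,"y":-4,"z":-2,"ax":0,"ay":0,"az":-2.8},{"grip":0,"x":-28,"y":-6,"z":0,"ax":0,"ay":0,"az":-2.8},{"grip":0,"x":-28,"y":-7,"z":0,"ax":0,"ay":0,"az":-2.8},{"grip":0,"x":0,"y":0,"z":0,"ax":0,"ay":0,"az":0}]'
python3 -m crank '[{"grip":0,"x":0,"y":0,"z":0,"ax":0,"ay":0,"az":0},{"grip":0,"x":0,"y":0,"z":0,"ax":0,"ay":0,"az":0}]'
python3 - <<'E'
from h import *
d=get("wrist"); cv2.imwrite("pics/w8.png",d["pixels"][:,:,::-1]); print(bot.sense()["joint_pos"])
np.save("w8.npy",d,allow_pickle=True)
E
```

```text
time_s: 9.7
tcp_pos: [564.5, -148.0, 205.0]
tool_rot: [-179.9, 0.2, 98.8]
force: [-0.2, -1.0, 0.9]
grip_width: 92.1
time_s: 9.87
tcp_pos: [566.4, -139.9, 204.7]
tool_rot: [-180.0, -0.1, 99.2]
force: [-0.8, -0.6, 1.6]
grip_width: 91.9
[ -8.67266043  21.70475288  24.46256447 103.3008773  -10.52537969
  57.29018377  29.25484106]
```

View pics/w8.png

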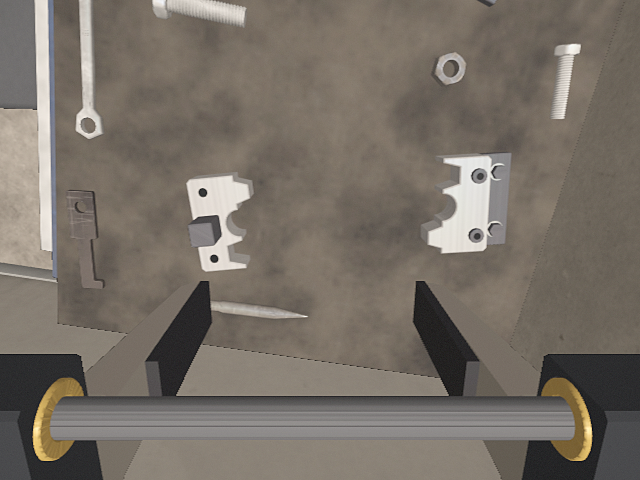

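jaw_a is at (220,222) with its tongue on the left (up), mount_a at (465,203) with its groove up; they match.

```bash
python3 - <<'E'
from h import *
d=np.load("w8.npy",allow_pickle=True).item()
for th in(180,187,195):
  for s,g in(((218,222),-1),((462,203),1)):
    o,y,L=fit(d,s,g,th)
    t=np.radians(y); print("  lug",(o-26*np.array([np.cos(t),np.sin(t)])).round(1))
im=d["pixels"][:,:,::-1]
a=cv2.resize(im[165:280,180:260],None,fx=4.4,fy=4.4,interpolation=cv2.INTER_CUBIC)
b=cv2.resize(im[145:260,415:515],None,fx=4.4,fy=4.4,interpolation=cv2.INTER_CUBIC)
cv2.imwrite("pics/c8.png",np.hstack([a,b]))
E
```

```text
o [ 504.29 -157.13] yaw 14.75 side yaws 15.02 14.77 width 82.74 maxdepth 51.21 face x [-1.  -0.9 -1.  -0.9]
  lug [ 479.1 -163.7]
o [ 675.41 -114.96] yaw 12.48 side yaws 12.99 12.92 width 82.72 maxdepth 50.83 face x [1.3 1.2 1.1 0.9]
  lug [ 650.  -120.6]
o [ 504.22 -157.16] yaw 14.76 side yaws 14.91 14.85 width 82.55 maxdepth 50.99 face x [-1.6 -1.2 -1.2 -1.1]
  lug [ 479.1 -163.8]
o [ 675.45 -115.15] yaw 12.4 side yaws 16.89 12.84 width 82.14 maxdepth 50.48 face x [1.6 1.5 1.2 1. ]
  lug [ 650.1 -120.7]
o [ 504.2  -157.19] yaw 14.74 side yaws 14.99 14.75 width 82.3 maxdepth 50.64 face x [-1.9 -1.6 -1.5 -1.5]
  lug [ 479.1 -163.8]
o [ 675.48 -115.02] yaw 12.56 side yaws 12.75 12.98 width 82.3 maxdepth 50.16 face x [1.9 1.8 1.6 1.6]
  lug [ 650.1 -120.7]
```

View pics/c8.png

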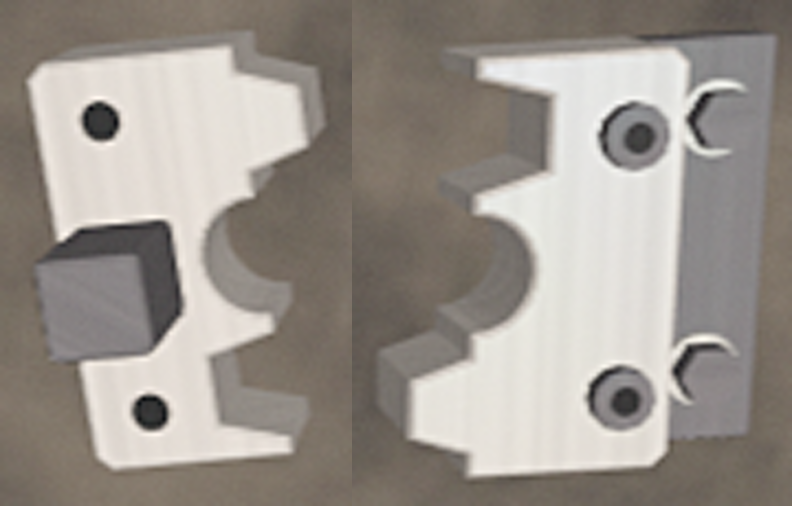

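```bash
python3 - <<'E'
from h import *
d=np.load("w8.npy",allow_pickle=True).item(); print(ray(d,202,234.8,56))
print(bot.sense()["tcp_pos"],bot.sense()["tool_rot"])
plan([479.6,-163.8,92],104.8,7)
E
```

```text
[ 480.18589112 -163.61341817   56.        ]
[ 566.61213207 -139.26786349  204.69207463] [-1.79955365e+02 -5.47844291e-02  9.92713723e+01]
x -1.5 y -12.8 z 16.1 az -0.79
x -1.3 y -12.9 z 16.1 az -0.79
x -1.1 y -12.9 z 16.1 az -0.79
x -0.9 y -12.9 z 16.1 az -0.79
x -0.7 y -12.9 z 16.1 az -0.79
x -0.6 y -12.9 z 16.1 az -0.79
x -0.4 y -12.9 z 16.1 az -0.79
```

```bash
python3 -m crank '[{"grip":116,"x":-1.5,"y":-12.9,"z":16,"ax":0,"ay":0,"az":-0.8},{"grip":116,"x":-1.3,"y":-12.9,"z":16,"ax":0,"ay":0,"az":-0.8},{"grip":116,"x":-1.1,"y":-12.9,"z":16,"ax":0,"ay":0,"az":-0.8},{"grip":116,"x":-0.9,"y":-12.9,"z":16,"ax":0,"ay":0,"az":-0.8},{"grip":116,"x":-0.7,"y":-12.9,"z":16,"ax":0,"ay":0,"az":-0.8},{"grip":116,"x":-0.6,"y":-12.9,"z":16,"ax":0,"ay":0,"az":-0.8},{"grip":116,"x":-0.4,"y":-12.9,"z":16,"ax":0,"ay":0,"az":-0.8},{"grip":116,"x":0,"y":0,"z":0,"ax":0,"ay":0,"az":0},{"grip":116,"x":0,"y":0,"z":0,"ax":0,"ay":0,"az":0},{"grip":116,"x":0,"y":0,"z":0,"ax":0,"ay":0,"az":0}]'
python3 - <<'E'
from h import *
plan([479.6,-163.8,31],104.8,1)
d=get("wrist"); cv2.imwrite("pics/w9.png",d["pixels"][:,:,::-1]); fit(d,(325,260),-1,187)
E
```

```text
time_s: 10.75
tcp_pos: [481.2, -164.4, 94.1]
tool_rot: [179.9, 0.0, 104.9]
force: [0.5, 0.5, 0.2]
grip_width: 50.2
x 1.0 y -1.4 z 63.1 az 0.09Traceback (most recent call last):
  File "<stdin>", line 3, in <module>
  File "h.py", line 47, in fit
    hi,lo=f(s0&(Y>ym+36)),f(s0&(Y<ym-36))
                          ~^^^^^^^^^^^^^^
  File "h.py", line 45, in <lambda>
    f=lambda s:cv2.fitLine(w[s].astype(np.float32),cv2.DIST_HUBER,0,.01,.01).ravel()
               ~~~~~~~~~~~^^^^^^^^^^^^^^^^^^^^^^^^^^^^^^^^^^^^^^^^^^^^^^^^^^
cv2.error: OpenCV(4.12.0) /io/opencv/modules/imgproc/src/linefit.cpp:50: error: (-215:Assertion failed) count > 0 in function 'fitLine2D_wods'
```

View pics/w9.png

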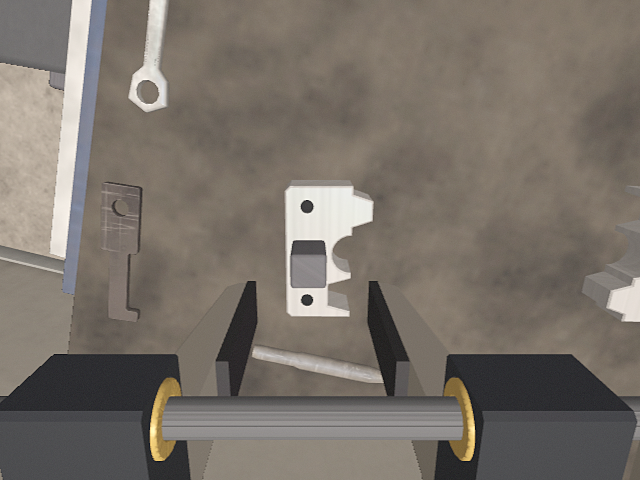

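The lug at (308,268) is about 1.5 mm left of the finger centre, which agrees with the planned correction. Descending.

```bash
python3 -m crank '[{"grip":116,"x":0.8,"y":-1.4,"z":22,"ax":0,"ay":0,"az":0},{"grip":116,"x":0,"y":0,"z":22,"ax":0,"ay":0,"az":0},{"grip":116,"x":0,"y":0,"z":14,"ax":0,"ay":0,"az":0},{"grip":116,"x":0,"y":0,"z":5,"ax":0,"ay":0,"az":0},{"grip":116,"x":0,"y":0,"z":0,"ax":0,"ay":0,"az":0},{"grip":116,"x":0,"y":0,"z":0,"ax":0,"ay":0,"az":0}]'
python3 -m crank '[{"grip":255,"x":0,"y":0,"z":0,"ax":0,"ay":0,"az":0},{"grip":255,"x":0,"y":0,"z":0,"ax":0,"ay":0,"az":0},{"grip":255,"x":0,"y":0,"z":0,"ax":0,"ay":0,"az":0},{"grip":255,"x":0,"y":0,"z":0,"ax":0,"ay":0,"az":0},{"grip":255,"x":0,"y":0,"z":0,"ax":0,"ay":0,"az":0},{"grip":255,"x":0,"y":0,"z":0,"ax":0,"ay":0,"az":0}]' 50
python3 -m crank '[{"grip":255,"x":0,"y":0,"z":-4,"ax":0,"ay":0,"az":0},{"grip":255,"x":0,"y":0,"z":-4,"ax":0,"ay":0,"az":0},{"grip":255,"x":0,"y":0,"z":0,"ax":0,"ay":0,"az":0},{"grip":255,"x":0,"y":0,"z":0,"ax":0,"ay":0,"az":0}]'
```

```text
time_s: 11.3
tcp_pos: [479.0, -164.8, 31.0]
tool_rot: [179.9, 0.0, 104.8]
force: [-0.0, -0.3, 0.6]
grip_width: 50.0
time_s: 11.8
tcp_pos: [478.6, -164.8, 30.7]
tool_rot: [179.9, 0.0, 104.8]
force: [0.7, -0.5, 2.1]
grip_width: 19.8
time_s: 12.13
tcp_pos: [477.7, -164.7, 38.3]
tool_rot: [-180.0, -0.0, 104.8]
force: [-0.0, -0.2, -4.0]
grip_width: 19.5
```

```bash
python3 -c "
from h import *
plan([625.8,-127,38.5],102.8,9)"
```

```text
x -0.2 y 17.0 z -0.0 az 0.22
x -0.1 y 17.0 z -0.0 az 0.22
x -0.0 y 17.0 z -0.0 az 0.22
x 0.0 y 17.0 z -0.0 az 0.22
x 0.1 y 17.0 z -0.0 az 0.22
x 0.2 y 17.0 z -0.0 az 0.22
x 0.2 y 17.0 z -0.0 az 0.22
x 0.3 y 17.0 z -0.0 az 0.22
x 0.4 y 17.0 z -0.0 az 0.22
```

```bash
python3 -m crank '[{"grip":255,"x":0,"y":17,"z":0,"ax":0,"ay":0,"az":0.22},{"grip":255,"x":0,"y":17,"z":0,"ax":0,"ay":0,"az":0.22},{"grip":255,"x":0,"y":17,"z":0,"ax":0,"ay":0,"az":0.22},{"grip":255,"x":0,"y":17,"z":0,"ax":0,"ay":0,"az":0.22},{"grip":255,"x":0,"y":17,"z":0,"ax":0,"ay":0,"az":0.22},{"grip":255,"x":0.2,"y":17,"z":0,"ax":0,"ay":0,"az":0.22},{"grip":255,"x":0.2,"y":17,"z":0,"ax":0,"ay":0,"az":0.22},{"grip":255,"x":0.2,"y":17,"z":0,"ax":0,"ay":0,"az":0.22},{"grip":255,"x":0.3,"y":17,"z":0,"ax":0,"ay":0,"az":0.22},{"grip":255,"x":0,"y":0,"z":0,"ax":0,"ay":0,"az":0}]'
python3 -m crank '[{"grip":255,"x":0,"y":0,"z":0,"ax":0,"ay":0,"az":0},{"grip":255,"x":0,"y":0,"z":0,"ax":0,"ay":0,"az":0}]'
python3 - <<'E'
from h import *
d=get("wrist"); np.save("w10.npy",d,allow_pickle=True); im=d["pixels"][:,:,::-1]
cv2.imwrite("pics/c10.png",cv2.resize(im[185:385,270:560],None,fx=2.75,fy=2.75,interpolation=cv2.INTER_CUBIC))
E
```

```text
time_s: 12.97
tcp_pos: [629.4, -125.1, 37.8]
tool_rot: [179.9, 0.0, 103.0]
force: [1.0, 0.4, -3.5]
grip_width: 20.0
time_s: 13.13
tcp_pos: [624.8, -127.3, 37.5]
tool_rot: [-179.9, -0.0, 102.8]
force: [-0.9, 0.5, -4.5]
grip_width: 19.5
```

View pics/c10.png

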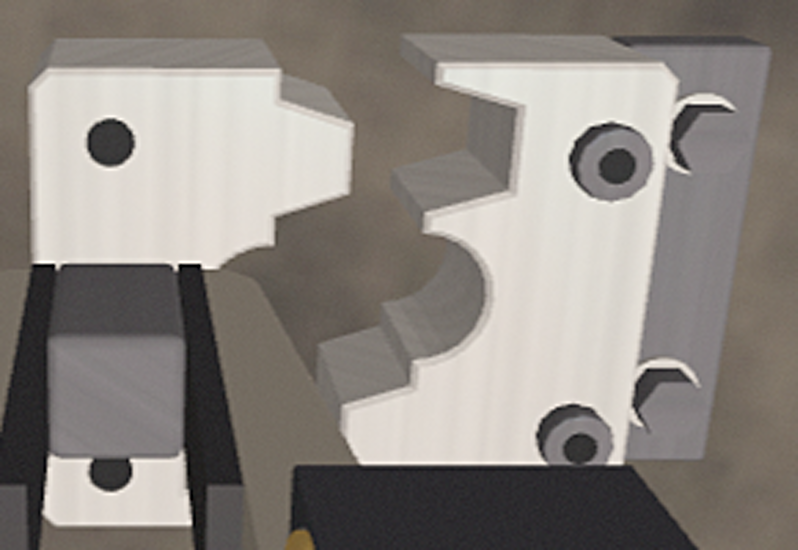

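```bash
python3 - <<'E'
from h import *
d=np.load("w10.npy",allow_pickle=True).item(); g=d["pixels"].min(2).astype(float)
def toprow(u,v0,v1,th=185):
    c=g[v0:v1,u]; i=np.argmax(c>th); return v0+i-(c[i]-th)/(c[i]-c[i-1])
Q=[]
for name,us,v0,v1,z in(("jaw",range(295,366,8),190,235,33),("mount",range(440,506,8),190,235,26)):
    us=[u for u in us if u<368]
    us=us if us else list(range(440,506,8))
    w=np.array([ray(d,u,toprow(u,v0,v1),z)[:2] for u in us],np.float32)
    q=cv2.fitLine(w,cv2.DIST_HUBER,0,.01,.01).ravel(); Q.append(q); print(name,q.round(3),np.degrees(np.arctan2(q[1],q[0])),[round(toprow(u,v0,v1),1) for u in us])
t=np.radians(12.8); ex=np.array([np.cos(t),np.sin(t)]); ey=np.array([-ex[1],ex[0]])
D=Q[1][2:]-Q[0][2:]; print("dy",D@ey)
a=ray(d,270+280/2.75,185+85/2.75,33);b=ray(d,270+437/2.75,185+72/2.75,26);print("gap",(b-a)[:2]@ex)
E
```

```text
jaw [ 9.75000e-01  2.23000e-01  6.21577e+02 -8.46000e+01] 12.914003 [np.float64(209.8), np.float64(209.8), np.float64(209.7), np.float64(209.7), np.float64(209.8), np.float64(209.8), np.float64(209.8), np.float64(209.7), np.float64(209.7)]
mount [ 9.75000e-01  2.22000e-01  6.85186e+02 -7.06230e+01] 12.837046 [np.float64(207.7), np.float64(207.7), np.float64(207.7), np.float64(207.7), np.float64(207.7), np.float64(207.7), np.float64(207.7), np.float64(207.7), np.float64(207.8)]
dy -0.46342565361166876
gap 26.543388317934195
```

Angles match to 0.1°. Lowering, moving about 0.9 mm sideways (allowing for the bias seen on the first jaw), and approaching.

```bash
python3 -m crank '[{"grip":255,"x":-0.5,"y":2,"z":3,"ax":0,"ay":0,"az":0},{"grip":255,"x":-0.4,"y":2,"z":2.5,"ax":0,"ay":0,"az":0},{"grip":255,"x":0,"y":3,"z":0.8,"ax":0,"ay":0,"az":0},{"grip":255,"x":0,"y":3,"z":0.4,"ax":0,"ay":0,"az":0},{"grip":255,"x":0,"y":0,"z":0,"ax":0,"ay":0,"az":0},{"grip":255,"x":0,"y":0,"z":0,"ax":0,"ay":0,"az":0},{"grip":255,"x":0,"y":0,"z":0,"ax":0,"ay":0,"az":0}]'
```

```text
time_s: 13.77
tcp_pos: [636.1, -125.7, 31.6]
tool_rot: [-180.0, -0.0, 102.8]
force: [0.0, -1.1, -4.0]
grip_width: 20.1
```

```bash
python3 -m crank '[{"grip":255,"x":0,"y":3,"z":0.5,"ax":0,"ay":0,"az":0},{"grip":255,"x":0,"y":3,"z":0.3,"ax":0,"ay":0,"az":0},{"grip":255,"x":0,"y":3,"z":0.3,"ax":0,"ay":0,"az":0},{"grip":255,"x":0,"y":0,"z":0,"ax":0,"ay":0,"az":0},{"grip":255,"x":0,"y":0,"z":0,"ax":0,"ay":0,"az":0}]'
python3 -m crank '[{"grip":255,"x":0,"y":2,"z":0.2,"ax":0,"ay":0,"az":0},{"grip":255,"x":0,"y":2,"z":0,"ax":0,"ay":0,"az":0},{"grip":255,"x":0,"y":0,"z":0,"ax":0,"ay":0,"az":0},{"grip":255,"x":0,"y":0,"z":0,"ax":0,"ay":0,"az":0}]'
python3 - <<'E'
from h import *
d=get("wrist"); im=d["pixels"][:,:,::-1]
cv2.imwrite("pics/c11.png",cv2.resize(im[185:385,270:560],None,fx=2.75,fy=2.75,interpolation=cv2.INTER_CUBIC))
E
```

```text
time_s: 14.18
tcp_pos: [645.5, -123.7, 30.8]
tool_rot: [179.9, 0.0, 102.8]
force: [-0.7, 0.4, -1.8]
grip_width: 19.7
time_s: 14.52
tcp_pos: [648.7, -123.3, 30.7]
tool_rot: [-180.0, 0.0, 102.8]
force: [-3.4, -1.9, 4.8]
grip_width: 19.6
```

View pics/c11.png

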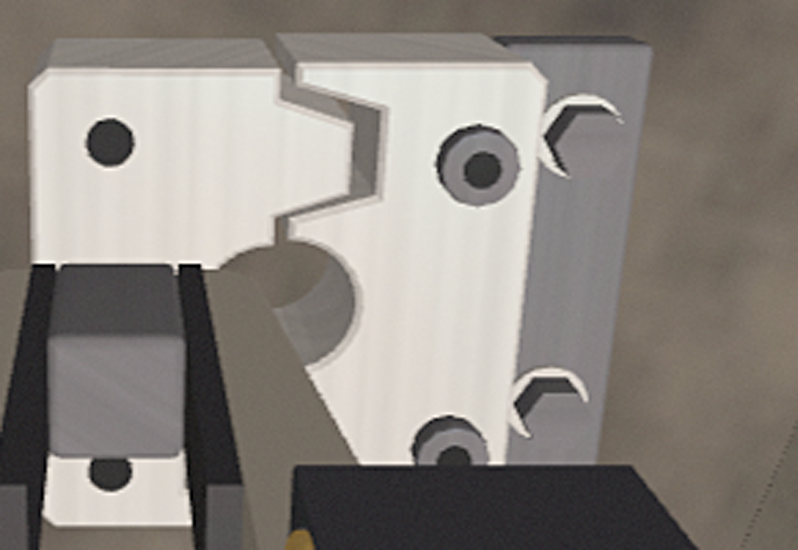

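Tongues entering, 2.5 mm of gap left, jaw about 0.8 mm too far to −y (edge at row 68 against 63). Correcting and closing.

```bash
python3 -m crank '[{"grip":255,"x":0.8,"y":0.5,"z":-0.3,"ax":0,"ay":0,"az":0},{"grip":255,"x":0,"y":1,"z":0,"ax":0,"ay":0,"az":0},{"grip":255,"x":0,"y":1,"z":0,"ax":0,"ay":0,"az":0},{"grip":255,"x":0,"y":0,"z":0,"ax":0,"ay":0,"az":0},{"grip":255,"x":0,"y":0,"z":0,"ax":0,"ay":0,"az":0}]'
python3 -m crank '[{"grip":255,"x":0,"y":1,"z":0,"ax":0,"ay":0,"az":0},{"grip":255,"x":0,"y":0.6,"z":0,"ax":0,"ay":0,"az":0},{"grip":255,"x":0,"y":0,"z":0,"ax":0,"ay":0,"az":0},{"grip":255,"x":0,"y":0,"z":0,"ax":0,"ay":0,"az":0}]'
python3 - <<'E'
from h import *
d=get("wrist"); im=d["pixels"][:,:,::-1]
cv2.imwrite("pics/c12.png",cv2.resize(im[185:385,270:560],None,fx=2.75,fy=2.75,interpolation=cv2.INTER_CUBIC))
E
```

```text
time_s: 14.98
tcp_pos: [650.9, -121.9, 30.7]
tool_rot: [-180.0, 0.0, 102.8]
force: [-5.4, -2.0, 4.4]
grip_width: 19.8
time_s: 15.32
tcp_pos: [651.0, -121.8, 30.7]
tool_rot: [-179.8, -0.0, 102.8]
force: [-9.0, -1.5, 7.2]
grip_width: 19.4
```

View pics/c12.png

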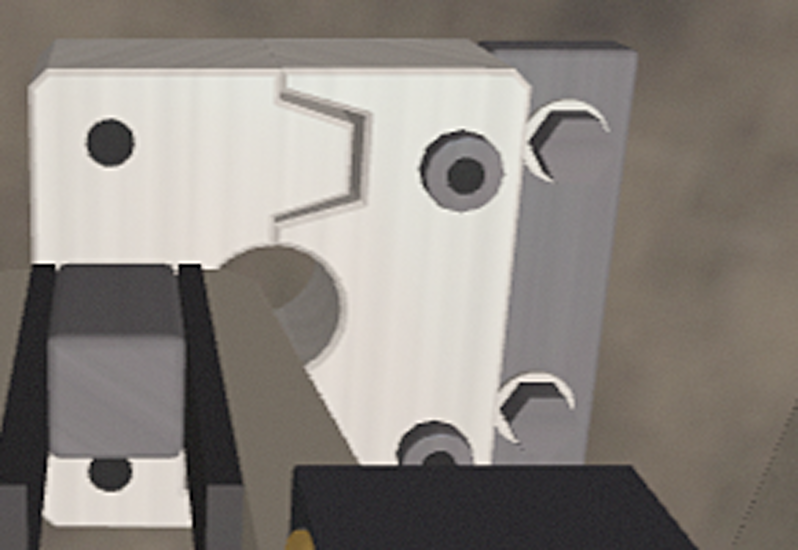

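Closed and flush. Relaxing, releasing and lifting clear.

```bash
python3 -m crank '[{"grip":255,"x":0,"y":-1,"z":-0.3,"ax":0,"ay":0,"az":0},{"grip":255,"x":0,"y":0,"z":0,"ax":0,"ay":0,"az":0},{"grip":116,"x":0,"y":0,"z":0,"ax":0,"ay":0,"az":0},{"grip":116,"x":0,"y":0,"z":0,"ax":0,"ay":0,"az":0},{"grip":116,"x":0,"y":0,"z":0,"ax":0,"ay":0,"az":0},{"grip":116,"x":0,"y":0,"z":0,"ax":0,"ay":0,"az":0},{"grip":116,"x":0,"y":0,"z":-10,"ax":0,"ay":0,"az":0},{"grip":116,"x":0,"y":0,"z":-30,"ax":0,"ay":0,"az":0},{"grip":116,"x":0,"y":0,"z":-40,"ax":0,"ay":0,"az":0},{"grip":116,"x":0,"y":0,"z":-30,"ax":0,"ay":0,"az":0}]'
python3 -m crank '[{"grip":116,"x":0,"y":-20,"z":-30,"ax":0,"ay":0,"az":0},{"grip":116,"x":0,"y":-20,"z":-20,"ax":0,"ay":0,"az":0},{"grip":116,"x":0,"y":-20,"z":0,"ax":0,"ay":0,"az":0},{"grip":116,"x":0,"y":0,"z":0,"ax":0,"ay":0,"az":0},{"grip":116,"x":0,"y":0,"z":0,"ax":0,"ay":0,"az":0}]'
python3 - <<'E'
from h import *
d=get("wrist"); im=d["pixels"][:,:,::-1]; np.save("w13.npy",d,allow_pickle=True); cv2.imwrite("pics/w13.png",im)
e=get("top"); im=e["pixels"][:,:,::-1]; cv2.imwrite("pics/t13.png",cv2.resize(im[120:420,150:490],None,fx=2,fy=2,interpolation=cv2.INTER_CUBIC))
b=np.load("w7.npy",allow_pickle=True).item()["pixels"][:,:,::-1]
cv2.imwrite("pics/b7.png",cv2.resize(b[155:275,275:415],None,fx=5,fy=5,interpolation=cv2.INTER_CUBIC))
E
```

```text
time_s: 16.2
tcp_pos: [652.5, -121.5, 143.8]
tool_rot: [179.9, 0.0, 102.8]
force: [0.6, -0.7, 0.5]
grip_width: 49.7
time_s: 16.62
tcp_pos: [593.3, -134.8, 192.2]
tool_rot: [179.9, -0.0, 102.8]
force: [-0.2, -0.3, 0.8]
grip_width: 50.2
```

View pics/w13.png

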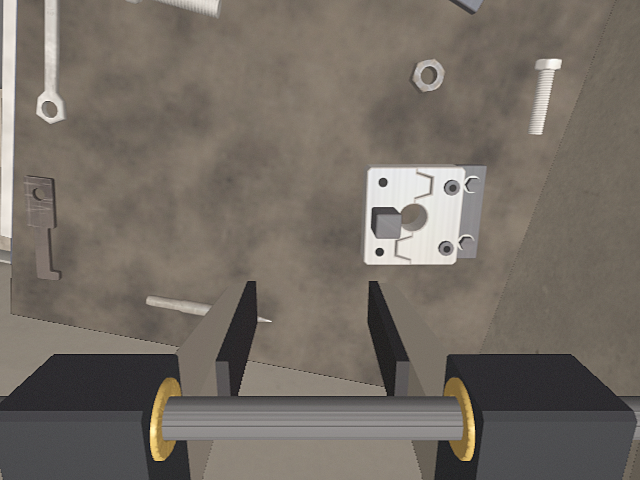

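View pics/t13.png

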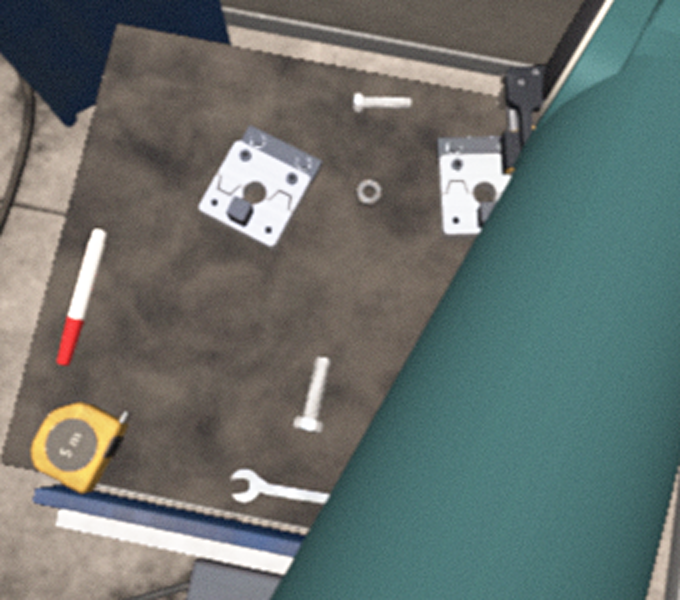

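View pics/b7.png

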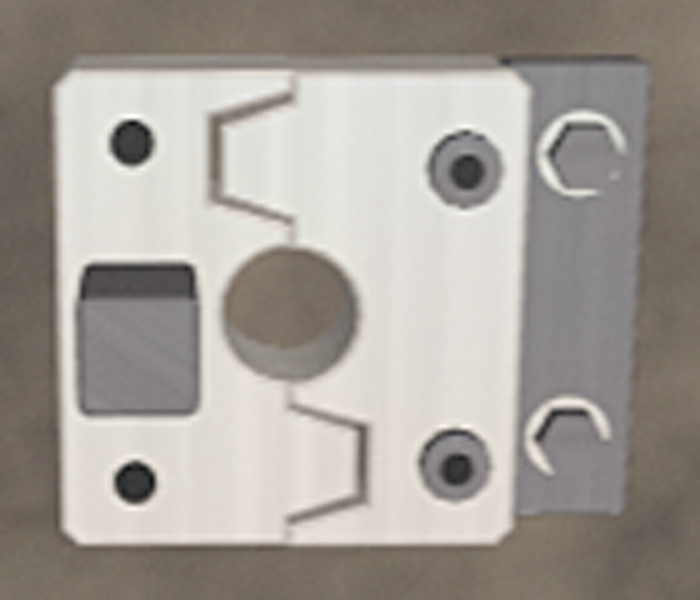

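Both blocks look closed, and the nut and bolt haven't moved. One last check of size and the jaw_a seam.

```bash
python3 - <<'E'
from h import *
for f,s in(("w7.npy",(335,217)),("w13.npy",(415,217))):
    d=np.load(f,allow_pickle=True).item(); k=4
    m=(cv2.resize(d["pixels"].min(2),None,fx=k,fy=k,interpolation=cv2.INTER_CUBIC)>180).astype(np.uint8)
    m=cv2.morphologyEx(m,cv2.MORPH_OPEN,np.ones((13,13),np.uint8)); n,l,st,ce=cv2.connectedComponentsWithStats(m)
    i=min([i for i in range(1,n) if st[i,4]>2000],key=lambda i:np.hypot(*(ce[i]/k-s)))
    c=max(cv2.findContours((l==i).astype(np.uint8),0,1)[0],key=len)[:,0]
    print(cv2.minAreaRect(np.array([ray(d,u/k-.4,v/k-.4,26)[:2] for u,v in c],np.float32)))
im=d["pixels"][:,:,::-1]; cv2.imwrite("pics/a13.png",cv2.resize(im[155:275,355:495],None,fx=5,fy=5,interpolation=cv2.INTER_CUBIC))
E
```

```text
((644.8404541015625, 102.42108154296875), (82.749755859375, 50.97273254394531), 73.96251678466797)
((676.2908935546875, -115.00032043457031), (80.52889251708984, 83.08776092529297), 12.744742393493652)
```

View pics/a13.png

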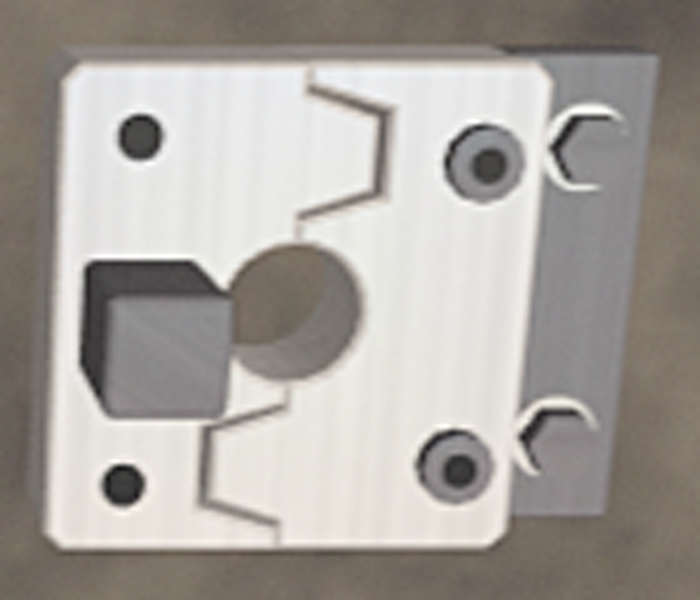

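```bash
python3 -c "
from plant import bot
print(bot.sense()['time_s']); print(bot.hand_in())"
```

```text
16.7167
the job is handed in; nothing more can be done
None
```

Both loose halves are closed on their matching partners and released: jaw_b on mount_b (left) and jaw_a on mount_a (right). I handed in at 16.7 s of the 45 s allowed; no verdict is reported.

**Closing:** At the end of each push the tool stopped moving at about 9–12 N of contact force, well under the 120 N wrist limit.

**Last images:**
- Only a hairline seam shows on each block, with the side edges flush and a single round bore.
- The gap at the tongue tips is about 1.7–2 mm. That matches the 2 mm expected when the faces touch (groove 14 mm deep, tongue 12 mm).
- By eye, the bolt and nut are where they started. I did not measure their positions again.

**Checks that failed or disagreed:**
- **Outlines:** jaw_a's closed outline measured 80.5 x 83.1 mm against a nominal 80 x 84. My masks usually read about 1 mm small, so this alone leaves room for a gap of around 1 mm. The same check gave nothing for jaw_b, because the seam split the mask and only the mount was measured.
- **Sideways offset:** my estimates before closing were off by up to about 1 mm, so I corrected each jaw from a close-up view with about 2.5 mm of gap left.

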